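Clear the gully and offer up the girder span

ROBOT

A 6-joint arm with a two-finger parallel gripper is mounted at the origin on the work surface. World frame = base frame: x ahead of the robot, y to its left, z up, the work surface at z = 0. Lengths are in m, angles in rad, forces in N, time in s.
With the tool pointing down it reaches from about 0.3 to 0.75 m from the base axis. Payload 8.5 kg.
Tool frame: the origin (TCP) lies midway between the tips of the shut fingers; the grasp point (between the pads) lies 19 mm behind it; z points along the fingers, y is the line along which they close (so a half turn about z gives the same grasp; the last joint's range is limited). The gripper opens to 88 mm and grips with 3 to 60 N. Pads are 18 mm wide; open, the fingers measure 123 mm over their backs; the gripper's body (75 mm by 187 mm) begins 45 mm behind the grasp point.
Start: joints at [-1.319, 0.381, 1.297, -0, 1.464, -0.215], TCP at [0.248, -0.491, 0.202] pointing down, gripper open.
Joint ranges: [-3.11, 3.11], [-0.89, 2.33], [0.22, 2.48], [-1.42, 4.56], [0.17, 2.85], [-2.88, 2.88]. Speed limits (rad/s): [2.39, 2.39, 3.14, 3.14, 3.14, 3.14].

INTERFACE

Orientations are given as a unit quaternion [w, x, y, z].
In Python, from workcell import bot gives the robot as it stands. The module is installed in compiled form; this text tells all that it offers.
- The arm moves only by the tool drive_tool, never from a script. Its argument "deltas" is a list of rows, each a list of 3 entries, a list of its own where there are three numbers: the shift along the tool's x, y, z in units of 40 mm (1.0 is 40 mm), then the turn about the tool's z in degrees, then the opening, from 0 (shut) to 1 (fully open). In form: [[[tx, ty, tz], roll, hand], ...]. A call has 1 to 10 rows; each row shifts and turns the commanded pose from where the row before left it, along the tool's axes as they then stand; what a row does not reach is not made up. A row lasts 1/10 s, in which the tool goes at most 50 mm and 8.59 degrees, less where a joint would pass 70% of its speed; a pose out of reach is approached as far as the arm can. A call is refused whole if a number of a shift passes 1 or a number of a turn 8.59, either way. A call with a gripper value outside its range is refused whole. The fingers move at their own pace and stop on an object; the grip force is fixed at half the most. Time passes only in rows, so rows that do not move let the fingers close. It gives the time, the measured TCP pose, the force, the opening and the grip force at its end, in the units of the state.
- bot.get_state(): the state, without advancing time (a new reading comes with each control period).
- bot.camera(name): name is "side" or "top" or "wrist"; returns the picture (480x640x3 uint8, red, green, blue); there is no depth.
- bot.camera_params(name): a dict with "camera_matrix" (3x3 intrinsics, pixels), "R" (3x3) and "t" (3): a world point X has camera coordinates R X + t. Camera axes: x right, y down, z forward; pixel columns grow to the right and rows downward; lengths in m; the calibration is good to about 2 mm. A picture is of the moment at which its call begins: read the wrist's pose just before it. camera_params takes no time and is no camera call; for the wrist camera it gives the pose at the moment of the call.
- bot.hand_in(): hands the job in; it is judged then, once.
Trained networks look in the newest picture that a camera, given by its name, has taken for a name from the list of things; names that differ only in an ending like _2 or _b are one class to them, and where a whole thing is asked for, a point or a joint stands for the part that bears it (a point fixed in the world has none). Each returns a list of dicts, best first, with "confidence" (0 to 1); they miss things now and then, are a little off and sometimes report something else, mostly with a low value. They report only what shows in the picture. A call takes as long as a camera call. They do not tell look-alikes from the thing itself.
- bot.boxes_of(camera, name): "point" ([column, row] in pixels, amid what is visible of it).
The state is a dict: "t": time; "joint_positions": joint angles; "joint_velocities": joint speeds; "tau": joint torques, N m; "ee_pos": TCP position; "tcp_rot": TCP orientation; "force": force on the tool from outside, world axes, zero at the start; "ft_torque": the same for the moment, N m; "grip_width": finger opening in m; "gripper_force": force on a finger pad.
Only numpy, scipy, OpenCV 4.12 (cv2) and the standard library are available. Lean on these libraries where they do the work, as an engineer would, in place of code of your own. Each camera call takes 0.05 s, during which the arm holds its last target. There are 200 camera calls.

TASK

Stand the jar and the tin from the gully of the bridge section upright in the caddy's two empty cells, one in each. Then carry the girder span over the parked diesel and finish holding it still and level about a centimetre above its four bearing plates, in line with the track and centred between the abutments but not touching them, so that I can glue the plates: do not set it down or let go. Do not bang it into the stonework, and leave the train, trees, pickup, screwdriver and the other jar and tin as they are.

Things in the scene. Friction and masses are not known exactly. Their poses are not given: they have to be found in the camera images.
- bridge_site: Fixed bridge section, plywood base 440 x 130 x 12 mm; x along the track, z up, origin centre of its underside. Gully |x| < 94 mm, floor at z 12, between two concrete abutments 78 wide: seat shelf at z 62 from |x| 94 to 131, then a backwall to z 100. Behind it stone banks 86 wide, rail tops at z 110; thin signal mast on the +x bank at x 205, y 34, up to z 202.
- bearings (a point): Target: the midpoint of the four steel bearing plates (18 mm square, 4 thick, at x +-109, y +-17 mm on the seat shelves), level with their top faces, 66 mm above the section's underside; axes as the section's. Set home, the span's origin would be here; hovering, it is straight above.
- span: Loose dark plate-girder bridge span, 240 mm long (x), 0.32 kg +-25%, evenly spread: two girders 34 deep under a tie deck 54 wide (y) from 34 to 40 mm above the underside; rail tops at 44. Origin centre of the underside, z up; ends alike. Stands upright on the bench; grip it across the 54 mm deck at mid-length. 11 mm to spare at each end between the backwalls.
- jar: white plastic screw-lid jar, 44 mm diameter, 66 mm tall overall with a black lid; origin at the centre of its underside, z up its axis; 0.11 kg. It stands in the gully.
- tin: plain steel tin with a paper label, 36 mm diameter, 80 mm tall; origin at the centre of its underside, z up its axis; 0.09 kg. It stands in the gully.
- caddy: Fixed wooden tray 224 (x) x 64 (y) x 34 mm high, walls and floor 5 mm, four cells in a row along x, each about 50 x 54 mm, centres at x -82, -27, 27, 82 mm; the two middle cells are empty, the end ones hold another jar and tin. Origin centre of its underside, z up.
- siding: Fixed cork roadbed 460 x 80 mm with three-rail track along its x axis, origin at the centre of its underside, rail tops 15 mm up, buffer stop 39 mm high at its +x end. The diesel stands on it.
- diesel: Loose orange and black model diesel locomotive standing on the siding between span and bridge section, 324 mm long (x), 60 mm wide, 97 mm tall (112 mm above the bench with the track); origin centred at rail-top level; bystander, leave alone.
- pine_tall: loose model pine tree, free-standing on a 32 mm round foot; origin under the foot; bystander, leave alone; 150 mm tall, 72 mm wide.
- pine_mid: loose model pine tree, free-standing on a 32 mm round foot; origin under the foot; bystander, leave alone; 125 mm tall, 62 mm wide.
- pine_small: loose model pine tree, free-standing on a 32 mm round foot; origin under the foot; bystander, leave alone; 95 mm tall, 52 mm wide.
- pickup: Maroon model pickup truck, 108 x 40 x 37 mm, origin under its centre, x towards its bonnet; bystander, leave alone.
- screwdriver: Screwdriver 160 mm long lying on the bench along its x axis, handle to -x; bystander, leave alone.
- stock_jar: white plastic screw-lid jar, 44 mm diameter, 66 mm tall overall with a black lid; origin at the centre of its underside, z up its axis; 0.11 kg. It stands in the caddy cell at x = -82; bystander, leave alone.
- stock_tin: plain steel tin with a paper label, 36 mm diameter, 80 mm tall; origin at the centre of its underside, z up its axis; 0.09 kg. It stands in the caddy cell at x = 82; bystander, leave alone.
Not all that is in view belongs to the job. What is shaped like the jar but blue or turquoise is not meant.

How it is judged:
On the way, in this order (a step that is already met when the one before it is completed fails the run):
1. the jar and the tin stand upright in the caddy's empty cells, let go (x of jar in the frame of caddy between -0.056 and 0.056 m and y of jar in the frame of caddy between -0.015 and 0.015 m and z of each of jar, tin in the frame of caddy below 0.01 m and angle between each of jar, tin's own z axis and vertical below 0.12 rad and contact force between each of jar, tin and the fingers below 0.05 N and linear speed of each of jar, tin below 0.03 m/s and x of tin in the frame of caddy between -0.056 and 0.056 m and y of tin in the frame of caddy between -0.015 and 0.015 m), for 0.2 s.
2. the span is held up clear above the bench (height (world z) of span above 0.06 m and contact force between span and the fingers above 1 N), for 0.2 s.
At the end, for the whole second after the job is handed in: Span held still by the fingers, not touching the section, underside 3-20 mm above the bearing plates, centre within 7 mm, in line within 0.05 rad, tilt under 0.06 rad; jar and tin upright (0.12 rad) on the floor of the two middle caddy cells, one in each, let go and at rest (all of step 1 and horizontal distance between span and bearings below 0.007 m and z of span in the frame of bearings between 0.003 and 0.02 m and angle between the x axis of span and the x axis of bridge_site, either way round below 0.05 rad and angle between span's own z axis and vertical below 0.06 rad and contact force between span and bridge_site below 0.05 N and contact force between span and the fingers above 1 N and linear speed of span below 0.02 m/s); the arm keeps its last pose, push and grip.
It fails at once if a bystander (train, tree, pickup, screwdriver, stock jar or tin) is pushed more than 25 mm or tipped over (distance of any of diesel, pine_tall, pine_mid, pine_small, pickup, screwdriver, stock_jar, stock_tin from where it was at the start of the episode above 0.025 m or angle between any of diesel, pine_tall, pine_mid, pine_small, pickup, stock_jar, stock_tin's own z axis and vertical above 0.5 rad).
It fails at once if the span is banged into the bridge section (over 15 N) (contact force between span and bridge_site above 15 N).
It also fails if it takes over 72 s, if anything falls off the work surface, if the arm or the gripper's body presses on something with over 40 N, if the wrist force passes 120 N, or if a joint passes its speed limit or range.

## Working session

There is one attempt and no reset: what is moved stays moved. The work goes in short steps, Python scripts to look and compute and a tool call to move; the robot and the scene stay as the last step left them, time stands still between calls to the robot, and variables do not carry over. Pictures are saved under pics/ and viewed, at most 13 in all, crops included, and the job is handed in when it is done.

Besides the shell and the picture viewer there is one more tool, called as name([rows], argument=value, ...), one row to a line, values as JSON. drive_tool: Moves the arm, as the interface text tells. Its arguments: {"type":"object","properties":{"deltas":{"type":"array","items":{"type":"array"}}},"required":["deltas"]}

```bash
mkdir -p pics; python3 - <<'E'
from workcell import bot
import cv2,numpy as np
for c in("top","side"):
    cv2.imwrite(f"pics/{c}0.png",bot.camera(c)[:,:,::-1])
    p=bot.camera_params(c);print(c,np.round(p["camera_matrix"],1).tolist(),np.round(p["R"],4).tolist(),np.round(p["t"],4).tolist())
    for n in("bridge_site","span","jar","tin","caddy","siding","diesel","pine_tall","pine_mid","pine_small","pickup","screwdriver"):
        print(n,[(np.round(d["point"]).tolist(),round(d["confidence"],2)) for d in bot.boxes_of(c,n)][:5])
s=bot.get_state();print(s["t"],s["ee_pos"],s["tcp_rot"])
E
```

```text
top [[585.9, 0.0, 325.7], [0.0, 585.9, 238.6], [0.0, 0.0, 1.0]] [[-0.0266, -0.9996, -0.0075], [-0.997, 0.0271, -0.073], [0.0732, 0.0055, -0.9973]] [0.0475, 0.5184, 1.2215]
bridge_site [([275.0, 197.0], 0.8)]
span [([480.0, 258.0], 0.72), ([507.0, 150.0], 0.59)]
jar [([204.0, 204.0], 0.9), ([338.0, 134.0], 0.77), ([265.0, 178.0], 0.76), ([338.0, 161.0], 0.7), ([160.0, 242.0], 0.3)]
tin [([281.0, 218.0], 0.79)]
caddy [([160.0, 243.0], 0.88)]
siding [([370.0, 231.0], 0.85)]
diesel [([388.0, 226.0], 0.74)]
pine_tall [([445.0, 132.0], 0.69)]
pine_mid [([429.0, 309.0], 0.68)]
pine_small [([171.0, 150.0], 0.92)]
pickup [([508.0, 148.0], 0.74)]
screwdriver [([219.0, 332.0], 0.69)]
side [[516.4, 0.0, 318.3], [0.0, 516.4, 246.7], [0.0, 0.0, 1.0]] [[-0.9746, -0.2239, -0.0081], [-0.1719, 0.7705, -0.6139], [0.1437, -0.5969, -0.7894]] [0.5066, 0.1096, 1.2791]
bridge_site [([267.0, 291.0], 0.84), ([276.0, 395.0], 0.22)]
span [([353.0, 173.0], 0.81), ([241.0, 376.0], 0.5)]
jar [([259.0, 237.0], 0.88), ([250.0, 281.0], 0.86), ([255.0, 338.0], 0.7), ([231.0, 235.0], 0.58), ([318.0, 210.0], 0.49)]
tin [([287.0, 278.0], 0.58)]
caddy [([276.0, 392.0], 0.88)]
siding [([319.0, 229.0], 0.73), ([267.0, 291.0], 0.52)]
diesel [([317.0, 212.0], 0.82), ([284.0, 149.0], 0.72), ([355.0, 172.0], 0.43)]
pine_tall [([262.0, 169.0], 0.76)]
pine_mid [([384.0, 200.0], 0.85)]
pine_small [([195.0, 354.0], 0.8)]
pickup [([287.0, 150.0], 0.93)]
screwdriver [([372.0, 359.0], 0.65)]
1.3 [ 0.24749888 -0.49112348  0.2015473 ] [-2.09946308e-05  9.72885735e-01  2.31286286e-01 -1.35456974e-05]
```

View pics/top0.png

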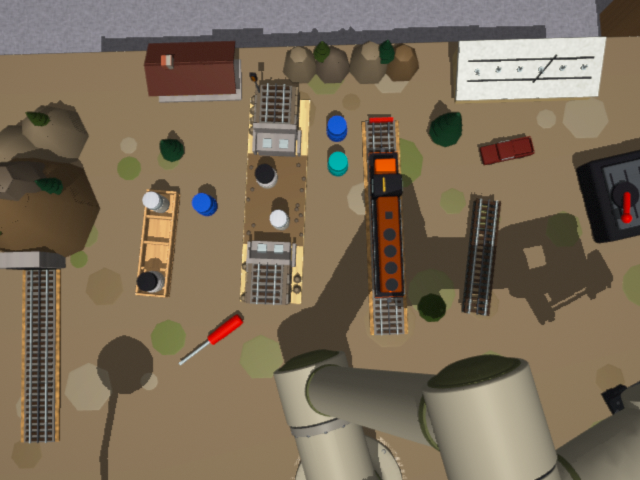

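View pics/side0.png

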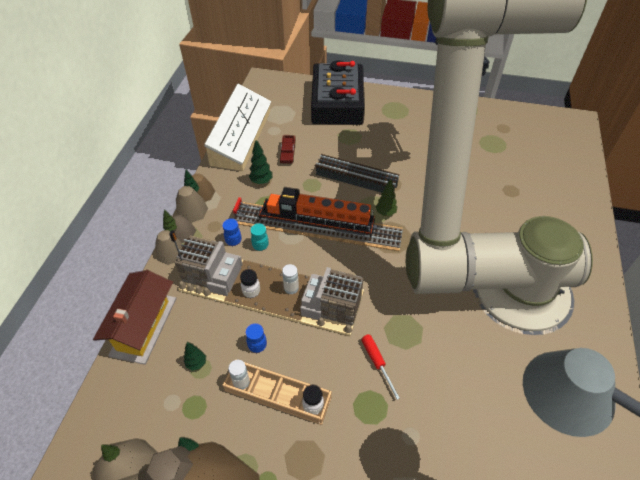

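Top view: the jar in the gully is at (265,175) with a black lid, and the tin is at (279,218) with a pale top. The look-alikes are blue jars at (337,127) and (204,204), a turquoise jar at (338,162), the stock jar at (150,281) and the stock tin at (156,200). The caddy's empty cells are at about (158,229) and (154,255), the span is at (480,255), and the mast is at the far (+x) end of the bridge.

```bash
cat > h.py <<'E'
from workcell import bot
import cv2,numpy as np
from scipy.spatial.transform import Rotation as Ro
def P(c):
    p=bot.camera_params(c);return [np.array(p[k]) for k in("camera_matrix","R","t")]
def proj(c,X,p=None):
    K,R,t=p or P(c);x=(np.atleast_2d(X)@R.T+t)@K.T;return x[:,:2]/x[:,2:]
def onz(uv,z,p):
    K,R,t=p;C=-R.T@t;d=np.c_[np.atleast_2d(uv),np.ones(len(np.atleast_2d(uv)))]@np.linalg.inv(K).T@R
    return C+d*((z-C[2])/d[:,2])[:,None]
def tri(uvs,ps):
    A=[]
    for (u,v),(K,R,t) in zip(uvs,ps):
        M=K@np.c_[R,t];A+=[u*M[2]-M[0],v*M[2]-M[1]]
    A=np.array(A);s=np.linalg.svd(A)[2][-1];return s[:3]/s[3]
def pose():
    s=bot.get_state();q=s["tcp_rot"];return s,np.array(s["ee_pos"]),Ro.from_quat([q[1],q[2],q[3],q[0]]).as_matrix()
E
python3 - <<'E'
from h import *
np.set_printoptions(precision=4,suppress=True)
T,S=P("top"),P("side")
for n,a,b in(("jar",(265,175),(250,277)),("tin",(279,218),(290,274)),("stockjar",(150,281),(313,398)),("stocktin",(156,200),(238,374)),("bridge",(275,190),(272,292)),("span",(481,255),(355,174)),("diesel",(386,226),(319,208)),("pmid",(432,307),(387,198)),("caddy",(156,243),(277,391))):
    print(n,tri([a,b],[T,S]))
print("span ends z44",onz([(484,197),(477,312)],.044,T))
print("caddy corners z34 TL TR BR BL",onz([(145,192),(179,192),(168,297),(136,294)],.034,T))
print("bridge base corners z12",onz([(251,100),(310,100),(303,303),(241,300)],.012,T))
s,p,R=pose();K,Rc,t=P("wrist");C=-Rc.T@t
print("cam in tool",R.T@(C-p),"axes in tool\n",R.T@Rc.T,K)
print("diesel ends z60",onz([(384,152),(390,296)],.1,T))
E
```

```text
jar [0.6496 0.1538 0.0729]
tin [0.5595 0.1267 0.0757]
stockjar [0.4395 0.3985 0.046 ]
stocktin [0.607  0.3839 0.0499]
bridge [ 0.6194  0.1391 -0.0003]
span [ 0.4764 -0.2917  0.0238]
diesel [ 0.5374 -0.0888  0.081 ]
pmid [ 0.3715 -0.1776  0.0649]
caddy [0.5197 0.3921 0.0243]
span ends z44 [[ 0.5956 -0.2983  0.044 ]
 [ 0.3584 -0.2729  0.044 ]]
caddy corners z34 TL TR BR BL [[0.6274 0.4119 0.034 ]
 [0.6254 0.34   0.034 ]
 [0.4056 0.3648 0.034 ]
 [0.4136 0.4315 0.034 ]]
bridge base corners z12 [[0.8259 0.1876 0.012 ]
 [0.8222 0.0596 0.012 ]
 [0.385  0.0852 0.012 ]
 [0.3948 0.2162 0.012 ]]
cam in tool [ 0.0687  0.0001 -0.1825] axes in tool
 [[-0.0009 -0.9636 -0.2674]
 [ 1.     -0.0005 -0.0013]
 [ 0.0012 -0.2674  0.9636]] [[347.7976   0.     317.6834]
 [  0.     347.7976 241.2835]
 [  0.       0.       1.    ]]
diesel ends z60 [[ 0.684  -0.088   0.1   ]
 [ 0.3973 -0.0901  0.1   ]]
```

drive_tool([
  [[0, 0, -0.6], 7.5, 1],
  [[0, 0, -0.6], 7.5, 1],
  [[0, 0, -0.6], 7.5, 1],
  [[0, 0, -0.6], 7.5, 1],
  [[0.9, -0.5, 0], 0, 1],
  [[0.9, -0.8, 0], 0, 1],
  [[0.9, -0.8, 0], 0, 1],
  [[0.5, -0.8, 0], 0, 1],
  [[0, -0.8, 0], 0, 1],
  [[0, 0, 0], 0, 1],
])

```text
t: 2.3
ee_pos: [0.3845, -0.3476, 0.2983]
tcp_rot: [0.0, 1.0, -0.026, 0.0]
force: [0.9, -0.4, -0.3]
grip_width: 0.0882
gripper_force: 0.0
```

```bash
python3 - <<'E'
from h import *
np.set_printoptions(precision=4,suppress=True)
s,p,R=pose();print(s["t"],p,R[:,0],s["joint_velocities"])
w=P("wrist");np.save("w1.npy",np.c_[w[0],w[1],w[2]])
cv2.imwrite("pics/w1.png",bot.camera("wrist")[:,:,::-1])
E
```

```text
2.3 [ 0.3845 -0.3476  0.2983] [ 0.9986 -0.053   0.0007] [-0.0566  0.0376 -0.0522 -0.0154 -0.0035 -0.038 ]
```

View pics/w1.png

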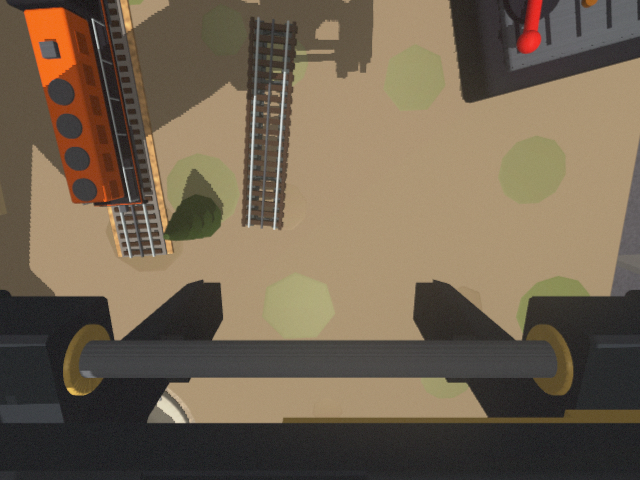

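Wrist view 1: the span's deck runs from corners (251,18)/(297,22) to (243,227)/(283,229). pine_mid is at (195,217), and the diesel is at the left.

```bash
python3 - <<'E'
from h import *
np.set_printoptions(precision=4,suppress=True)
w=np.load("w1.npy");p=(w[:,:3],w[:,3:6],w[:,6])
im=cv2.imread("pics/w1.png");g=im.max(2)
m=np.zeros(g.shape,np.uint8);m[8:240,232:306]=(g[8:240,232:306]<75)
m=cv2.morphologyEx(m,cv2.MORPH_CLOSE,np.ones((9,9)));m=cv2.morphologyEx(m,cv2.MORPH_OPEN,np.ones((15,15)))
c=max(cv2.findContours(m,0,2)[0],key=cv2.contourArea)
print(cv2.boundingRect(c))
uv=np.array([(251,18),(297,22),(283,229),(243,227)],float)
X=onz(uv,.04,p);print("clicked",X, X.mean(0))
print("sides",[np.linalg.norm(X[i]-X[i-1]) for i in range(4)])
q=onz(c[:,0,:].astype(float),.04,p);r=cv2.minAreaRect((q[:,:2]*1000).astype(np.float32));print(r)
# height of span: same rail-end points in top view vs wrist view
T=P("top")
print("tri",tri([(274,20),(484,197)],[p,T]),tri([(263,229),(477,313)],[p,T]))
E
```

```text
(247, 21, 50, 79)
clicked [[ 0.5933 -0.2838  0.04  ]
 [ 0.5865 -0.3348  0.04  ]
 [ 0.3499 -0.3     0.04  ]
 [ 0.3553 -0.2482  0.04  ]] [ 0.4713 -0.2917  0.04  ]
sides [np.float64(0.24055938202775082), np.float64(0.05146058989398842), np.float64(0.2391946847044366), np.float64(0.0520414075203571)]
((547.407958984375, -302.1384582519531), (54.12594223022461, 84.2069091796875), 81.30967712402344)
tri [ 0.5998 -0.307   0.0108] [ 0.3552 -0.2734  0.0433]
```

drive_tool([
  [[0.5, -1, 0], 0, 1],
  [[0.5, -1, 0], 0, 1],
  [[0.5, -1, 0], 0, 1],
  [[0.5, -1, 0], 0, 1],
  [[0.5, -1, 0], 0, 1],
  [[0.5, -1, 0], 0, 1],
  [[0.2, -1, 0], 0, 1],
  [[0, -1, 0], 0, 1],
  [[0, -1, 0], 0, 1],
  [[0, -1, 0], 0, 1],
])

```text
t: 3.35
ee_pos: [0.5348, 0.0419, 0.2973]
tcp_rot: [0.0, 1.0, -0.029, -0.0]
force: [-0.0, -0.7, -0.3]
grip_width: 0.0879
gripper_force: 0.0
```

drive_tool([
  [[0, -1, 0], 0, 1],
  [[0, -1, 0], 0, 1],
  [[0, -0.3, 0], 0, 1],
  [[0, 0, 0], 0, 1],
])

```text
t: 3.75
ee_pos: [0.5399, 0.1336, 0.2972]
tcp_rot: [0.0, 1.0, -0.028, -0.0]
force: [0.2, -0.4, 0.3]
grip_width: 0.0877
gripper_force: 0.0
```

```bash
python3 - <<'E'
from h import *
np.set_printoptions(precision=4,suppress=True)
s,p,R=pose();print(s["t"],p,R[:,0],s["joint_velocities"])
w=P("wrist");np.save("w2.npy",np.c_[w[0],w[1],w[2]])
cv2.imwrite("pics/w2.png",bot.camera("wrist")[:,:,::-1])
for n in("jar","tin","bridge_site","caddy"): print(n,[(np.round(d["point"]).tolist(),round(d["confidence"],2)) for d in bot.boxes_of("wrist",n)][:5])
E
```

```text
3.75 [0.5399 0.1336 0.2972] [ 0.9985 -0.0555 -0.0003] [-0.0469 -0.0115  0.0138 -0.009  -0.0028 -0.0232]
jar [([426.0, 79.0], 0.96), ([191.0, 163.0], 0.74), ([297.0, 106.0], 0.73), ([418.0, 14.0], 0.58), ([261.0, 332.0], 0.37)]
tin [([322.0, 191.0], 0.72)]
bridge_site [([308.0, 153.0], 0.77)]
caddy [([135.0, 217.0], 0.74)]
```

View pics/w2.png

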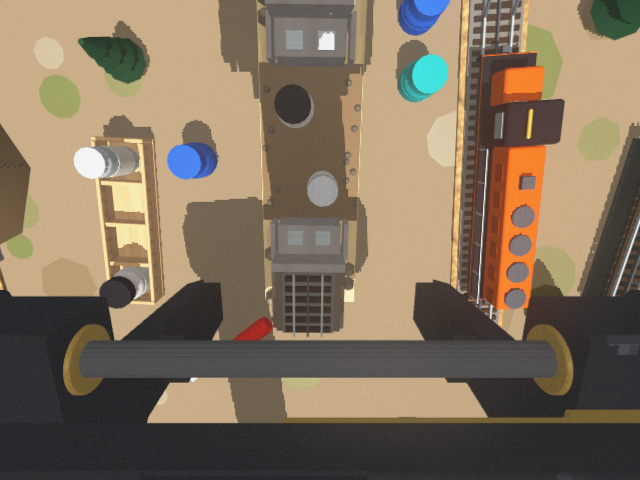

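Wrist view 2: the jar's black lid is at (294,104) and the tin's top at (322,188), both in the gully. The plates are at (294,39), (326,40), (294,239) and (325,238), and the caddy rim spans (91..162, 138..303). The blue and turquoise jars lie outside the gully. I'll take one close 2x crop.

```bash
python3 - <<'E'
from h import *
np.set_printoptions(precision=4,suppress=True)
im=cv2.imread("pics/w2.png")
a=cv2.resize(im[128:312,70:190],None,fx=3,fy=3,interpolation=cv2.INTER_CUBIC)
b=cv2.resize(im[10:260,250:370],None,fx=2.2,fy=2.2,interpolation=cv2.INTER_CUBIC)
o=np.zeros((560,360+264,3),np.uint8);o[:a.shape[0],:360]=a;o[:b.shape[0],360:]=b;cv2.imwrite("pics/c2.png",o)
g=cv2.cvtColor(im,cv2.COLOR_BGR2GRAY)
w=np.load("w2.npy");p=(w[:,:3],w[:,3:6],w[:,6])
for u,v in((294,39),(326,40),(294,239),(325,238)):
    x=g[v-14:v+15,u-14:u+15];print(u,v,[(np.round(c+[u-14,v-14],1).tolist(),int(st[4])) for t in [cv2.threshold(x,0,255,16|0)] for n,l,S,C in [cv2.connectedComponentsWithStats(t[1])] for c,st in zip(C[1:],S[1:]) if st[4]>60])
E
```

```text
294 39 [([294.1, 39.3], 334)]
326 40 [([326.1, 39.6], 343)]
294 239 [([295.0, 237.5], 210)]
325 238 [([322.5, 238.0], 225)]
```

View pics/c2.png

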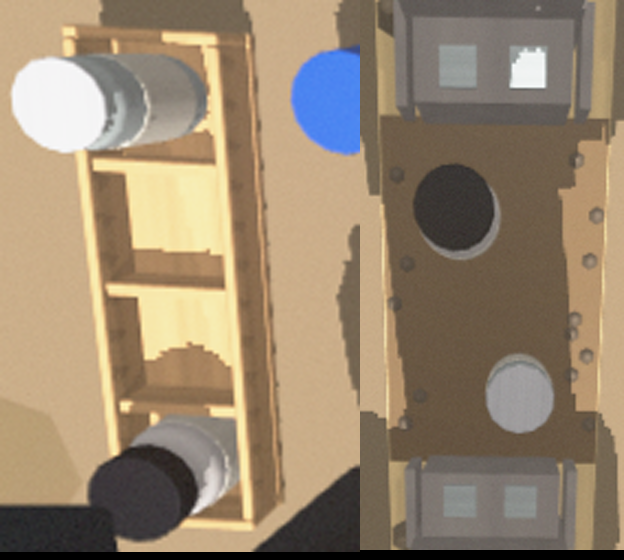

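Crop: the jar's lid centre is at (293,104) and the tin's top at (322.7,190.5). The four plates are clear, and the caddy's middle divider rim is at about (126,224).

```bash
python3 - <<'E'
from h import *
np.set_printoptions(precision=4,suppress=True)
w=np.load("w2.npy");p=(w[:,:3],w[:,3:6],w[:,6]);T=P("top")
pl=np.array([(294.3,39.6),(326.2,39.9),(295.2,237.6),(322.6,237.9)])
X=onz(pl,.066,p);print("plates\n",X,"mid",X.mean(0),"len",np.linalg.norm(X[0]-X[2]),np.linalg.norm(X[1]-X[3]),"wid",np.linalg.norm(X[0]-X[1]),np.linalg.norm(X[2]-X[3]))
d=(X[0]+X[1]-X[2]-X[3]);print("yaw",np.degrees(np.arctan2(d[1],d[0])))
print("top plates pred",proj("top",X))
print("jar",onz((293.2,104.1),.078,p),"tin",onz((322.7,190.5),.092,p))
print("tri jar",tri([(293.2,104.1),(265,175)],[p,T]),"tin",tri([(322.7,190.5),(279,218)],[p,T]))
c=lambda l:[(70+x/3,128+y/3) for x,y in l]
# rim centre-lines: left wall, right wall at dividers
L=np.array(c([(85,160),(101,288),(117,407)]));Rr=np.array(c([(222,163),(236,289),(244,407)]))
XL,XR=onz(L,.034,p),onz(Rr,.034,p);print("left",XL,"\nright",XR,"\nmid",(XL+XR)/2,"w",np.linalg.norm(XL-XR,axis=1))
im=cv2.cvtColor(cv2.imread("pics/top0.png"),cv2.COLOR_BGR2GRAY)
print("top view caddy pred mid",proj("top",(XL+XR)/2))
print(onz([(155.5,217.5),(157.5,243),(153,268)],.034,T))
E
```

```text
plates
 [[0.7172 0.1489 0.066 ]
 [0.715  0.1151 0.066 ]
 [0.4998 0.164  0.066 ]
 [0.4976 0.1303 0.066 ]] mid [0.6074 0.1396 0.066 ] len 0.2178572391060264 0.21793445563633196 wid 0.03391016245553734 0.03373441032900633
yaw -3.9934932295531307
top plates pred [[267.1079 142.9944]
 [283.5164 143.5887]
 [261.7629 248.3219]
 [278.2996 248.9889]]
jar [[0.652  0.1542 0.078 ]] tin [[0.559  0.1273 0.092 ]]
tri jar [0.656  0.1573 0.0377] tin [0.5586 0.1263 0.0858]
left [[0.5792 0.4109 0.034 ]
 [0.5239 0.4164 0.034 ]
 [0.4691 0.4214 0.034 ]] 
right [[0.5747 0.3532 0.034 ]
 [0.5202 0.3575 0.034 ]
 [0.4659 0.364  0.034 ]] 
mid [[0.5769 0.382  0.034 ]
 [0.5221 0.3869 0.034 ]
 [0.4675 0.3927 0.034 ]] w [0.0579 0.0591 0.0574]
top view caddy pred mid [[159.2562 215.3736]
 [157.0764 241.4724]
 [154.4637 267.607 ]]
[[0.5727 0.39   0.034 ]
 [0.5188 0.3861 0.034 ]
 [0.4667 0.3958 0.034 ]]
```

drive_tool([
  [[0.7, -0.17, 0.6], 0.8, 1],
  [[0.7, -0.17, 0.6], 0, 1],
  [[0.7, -0.17, 0.6], 0, 1],
  [[0.67, -0.16, 0.6], 0, 1],
  [[0, 0, 0.5], 0, 1],
  [[0, 0, 0], 0, 1],
  [[0, 0, 0], 0, 1],
])

```text
t: 4.7
ee_pos: [0.6519, 0.1517, 0.1824]
tcp_rot: [0.0, 0.999, -0.036, 0.0]
force: [-0.7, 0.7, 0.6]
grip_width: 0.0879
gripper_force: 0.0
```

```bash
python3 - <<'E'
from h import *
np.set_printoptions(precision=4,suppress=True)
s,p,R=pose();print(s["t"],p,R[:,0],s["force"])
w=P("wrist");np.save("w3.npy",np.c_[w[0],w[1],w[2]])
im=bot.camera("wrist");cv2.imwrite("pics/w3.png",im[:,:,::-1])
for n in("jar","tin"): print(n,[(np.round(d["point"]).tolist(),round(d["confidence"],2)) for d in bot.boxes_of("wrist",n)][:5])
print("pred jar lid, tin top",proj("wrist",[(.652,.1542,.078),(.559,.1273,.092)],w))
m=(im[200:360,240:400].max(2)<60).astype(np.uint8);n,l,S,C=cv2.connectedComponentsWithStats(m)
print([(S[i].tolist(),C[i]+[240,200]) for i in range(1,n) if S[i,4]>300])
E
```

```text
4.7 [0.6519 0.1517 0.1824] [ 0.9974 -0.0717  0.0005] [-0.6949  0.653   0.5586]
jar [([186.0, 274.0], 0.97), ([480.0, 95.0], 0.93), ([315.0, 223.0], 0.88), ([480.0, 183.0], 0.61)]
tin [([350.0, 318.0], 0.65)]
pred jar lid, tin top [[315.161  228.8483]
 [353.4387 333.1437]]
[([51, 3, 46, 47, 1669], array([313.6687, 226.1923]))]
```

View pics/w3.png

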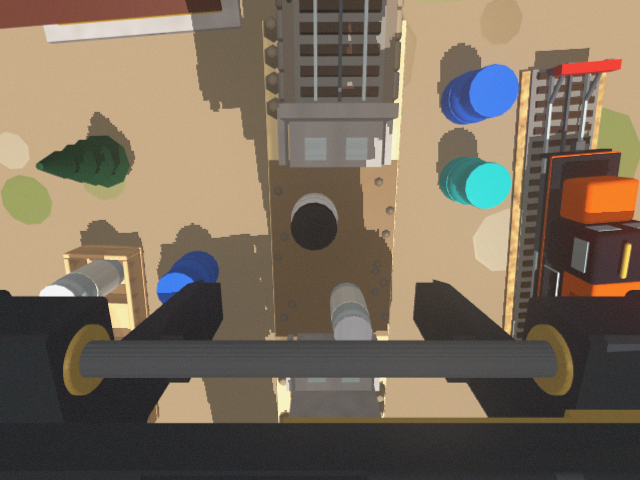

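Wrist view 3: the jar's lid is at (313.7,226.2), against a prediction of (315,229), so my position is right to about 2 mm. It is between the fingers; the tin is at (350,315), clear of the fingers. I'll descend and grip the jar.

drive_tool([
  [[0.04, -0.08, 0.6], 0, 1],
  [[0, 0, 0.8], 0, 1],
  [[0, 0, 0.8], 0, 1],
  [[0, 0, 0.8], 0, 1],
  [[0, 0, 0.43], 0, 1],
  [[0, 0, 0], 0, 1],
  [[0, 0, 0], 0, 0.3],
  [[0, 0, 0], 0, 0.3],
  [[0, 0, 0], 0, 0.3],
  [[0, 0, 0], 0, 0.3],
])

```text
t: 5.85
ee_pos: [0.6539, 0.1557, 0.0453]
tcp_rot: [-0.0, 0.999, -0.035, 0.001]
force: [-0.4, -0.7, 0.3]
grip_width: 0.0583
gripper_force: 0.0
```

```bash
python3 - <<'E'
from h import *
np.set_printoptions(precision=4,suppress=True)
w=[np.load(f"w{i}.npy") for i in(2,3)];p=[(a[:,:3],a[:,3:6],a[:,6]) for a in w]
print("jar lid",tri([(293.2,104.1),(313.7,226.2)],p),onz((313.7,226.2),.078,p[1]))
print("plates z",tri([(294.3,39.6),(316,148)],p),tri([(326.2,39.9),(355,149)],p))
E
```

```text
jar lid [0.6527 0.155  0.0707] [[0.6544 0.1553 0.078 ]]
plates z [0.7178 0.1489 0.0636] [0.7148 0.1158 0.066 ]
```

drive_tool([
  [[0, 0, 0], 0, 0.3],
  [[0, 0, 0], 0, 0.3],
  [[0, 0, 0], 0, 0.3],
  [[0, 0, 0], 0, 0.3],
  [[0, 0, 0], 0, 0.3],
])

```text
t: 6.35
ee_pos: [0.6536, 0.1557, 0.0443]
tcp_rot: [0.0, 0.999, -0.035, -0.0]
force: [0.3, -0.1, 0.6]
grip_width: 0.0266
gripper_force: 0.0
```

```bash
python3 - <<'E'
from h import *
s,p,R=pose();print(s["t"],p)
im=bot.camera("wrist");cv2.imwrite("pics/w4.png",im[:,:,::-1])
E
```

```text
6.35 [0.65360744 0.1556719  0.04432486]
```

View pics/w4.png

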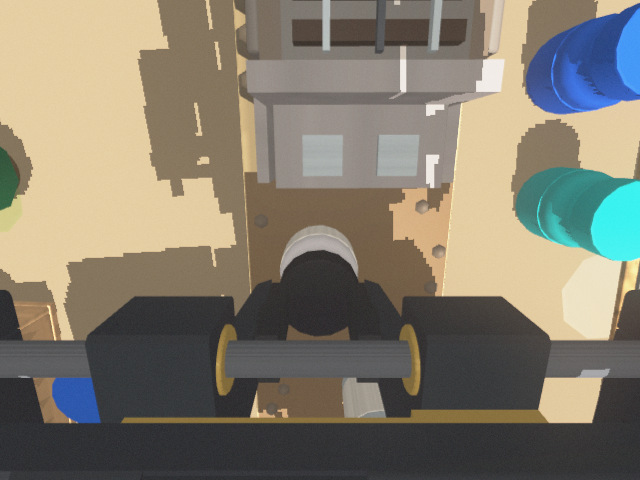

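Wrist view 4: the lid is still at about (319,291) between the fingers, but the reading is 26.6 mm with no force. That doesn't fit a 44 mm jar, so I'll check the numbers before moving.

```bash
python3 - <<'E'
from h import *
np.set_printoptions(precision=4,suppress=True,linewidth=200)
w=P("wrist");im=cv2.imread("pics/w4.png")
g=im.max(2).astype(int)
for r in(270,285,300,315):print(r,g[r,240:400:3])
print("lid at z.078 for rows",onz([(319,291)],.078,w),onz([(319,291)],.066,w))
s,p,R=pose()
for wd in(.0266,.044):
    for h in(-.019,-.034,0):
        print(wd,h,[proj("wrist",p+R@np.array([x,sy*wd/2,h]),w)[0].round(0).tolist() for x in(-.009,.009) for sy in(-1,1)])
c=lambda z,r:proj("wrist",[(p[0]+r*np.cos(a),p[1]+r*np.sin(a),z) for a in np.linspace(0,6.28,9)],w).round(0).tolist()
print(c(.078,.02));print(s["grip_width"],s["gripper_force"],s["tau"])
E
```

```text
270 [134 134 131 185 117 115 114 114 115 117 117 114 116 123 173  50  49  55  50  55  54  53  55  56  54  52  55  51  51  55  52  52  53  57  50  56  49  48 162 162 114 114 115 117 117 114 118 117 115
 116 117 118 120 119]
285 [130 132 132 144 114 108  56  56  56  60  57  53  50  50  54  52  49  53  53  49  54  53  48  52  49  51  52  53  52  51  53  52  59  55  52  52  53  47  54  57  53  51  59  53  56  55  55 113 111
 110 114 114 113 112]
300 [133 129  85  53  55  53  55  54  56  51  50  50  53  50  51  51  48  51  50  52  50  48  48  50  54  53  56  47  49  50  49  49  51  49  51  52  48  47  51  54  48  52  53  52  57  58  53  58  57
  58 103 112 113 112]
315 [56 53 50 53 54 55 44 48 52 50 49 50 48 51 49 50 45 53 51 50 48 47 49 45 51 51 49 46 45 53 47 49 45 51 50 52 43 48 50 48 49 51 48 51 49 53 53 53 52 54 52 55 52 58]
lid at z.078 for rows [[0.6571 0.1549 0.078 ]] [[0.6518 0.1552 0.066 ]]
0.0266 -0.019 [[292.0, 302.0], [344.0, 302.0], [291.0, 269.0], [345.0, 269.0]]
0.0266 -0.034 [[290.0, 316.0], [346.0, 316.0], [289.0, 280.0], [347.0, 280.0]]
0.0266 0 [[294.0, 287.0], [341.0, 287.0], [294.0, 257.0], [342.0, 257.0]]
0.044 -0.019 [[275.0, 302.0], [361.0, 302.0], [274.0, 269.0], [362.0, 269.0]]
0.044 -0.034 [[271.0, 316.0], [365.0, 316.0], [270.0, 280.0], [366.0, 280.0]]
0.044 0 [[279.0, 287.0], [357.0, 287.0], [278.0, 257.0], [358.0, 257.0]]
[[315.0, 257.0], [285.0, 272.0], [275.0, 301.0], [290.0, 327.0], [321.0, 336.0], [350.0, 323.0], [361.0, 295.0], [347.0, 267.0], [315.0, 257.0]]
0.02654461482044958 0.0 [ -0.0003 -58.4538 -20.4394   0.0046  -0.0774  -0.    ]
```

drive_tool([
  [[0, 0, 0], 0, 1],
  [[0, 0, 0], 0, 1],
  [[0, 0, 0], 0, 1],
  [[0, 0, 0], 0, 1],
  [[0, 0, 0], 0, 1],
  [[0, 0, 0], 0, 1],
  [[0, 0, 0], 0, 1],
  [[0, 0, 0], 0, 1],
  [[0, 0, 0], 0, 1],
])

```text
t: 7.3
ee_pos: [0.6536, 0.1557, 0.0444]
tcp_rot: [-0.0, 0.999, -0.035, 0.0]
force: [0.7, -0.7, 0.4]
grip_width: 0.0878
gripper_force: 0.0
```

```bash
python3 - <<'E'
from h import *
np.set_printoptions(precision=4,suppress=True,linewidth=200)
s,p,R=pose();print(s["t"],p,s["grip_width"])
w=P("wrist");np.save("w5.npy",np.c_[w[0],w[1],w[2]])
im=bot.camera("wrist")[:,:,::-1];cv2.imwrite("pics/w5.png",im)
print([(np.round(d["point"]).tolist(),round(d["confidence"],2)) for d in bot.boxes_of("wrist","jar")][:5])
side=bot.camera("side")[:,:,::-1];top=bot.camera("top")[:,:,::-1]
o=np.zeros((600,800,3),np.uint8);o[:240,:400]=cv2.resize(im[180:360,170:470],(400,240))
def z(x,a,b,c,d):return cv2.resize(x[b:d,a:c],None,fx=3,fy=3,interpolation=2)
q=z(side,200,200,330,320);o[240:600,:390]=q
q=z(top,220,130,350,240);o[240:570,400:790]=q
cv2.imwrite("pics/m5.png",o)
E
```

```text
7.3 [0.6536 0.1557 0.0444] 0.08775991372607603
[([128.0, 320.0], 0.84), ([587.0, 210.0], 0.81), ([320.0, 284.0], 0.79), ([589.0, 64.0], 0.68)]
```

View pics/m5.png

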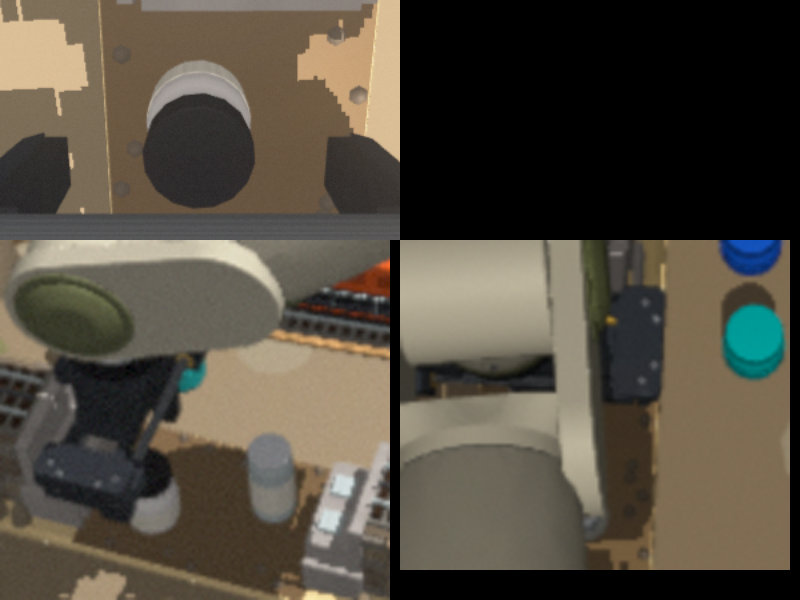

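The close view shows the jar upright and unmoved between the open fingers, with the lid at (318.5,292.5). The visible fingertips start at row 281, column 222, which works out about 34 mm above the stated TCP. So the fingers closed just above the lid. I'll go 24 mm lower, which is safe under either reading (body bottom at least 84 mm, lid at 78 mm), and close again.

drive_tool([
  [[0.04, 0, 0.2], 0, 1],
  [[0, 0, 0.2], 0, 1],
  [[0, 0, 0.2], 0, 1],
  [[0, 0, 0], 0, 0.3],
  [[0, 0, 0], 0, 0.3],
  [[0, 0, 0], 0, 0.3],
  [[0, 0, 0], 0, 0.3],
  [[0, 0, 0], 0, 0.3],
  [[0, 0, 0], 0, 0.3],
  [[0, 0, 0], 0, 0.3],
])

```text
t: 8.5
ee_pos: [0.6553, 0.1555, 0.0205]
tcp_rot: [0.0, 0.999, -0.035, 0.0]
force: [0.6, -1.0, 0.2]
grip_width: 0.0393
gripper_force: 30.0
```

drive_tool([
  [[0, 0, 0], 0, 0.3],
  [[0, 0, 0], 0, 0.3],
])

```text
t: 8.7
ee_pos: [0.6553, 0.1555, 0.0205]
tcp_rot: [0.0, 0.999, -0.035, 0.0]
force: [-0.4, -0.6, 1.6]
grip_width: 0.0394
gripper_force: 30.0
```

Closed on the lid at 39.4 mm with 30 N, so the fingers really are about 34 mm shorter than stated, and I'll allow for it. Next I'll lift and move to just short of the caddy for a close look.

drive_tool([
  [[0, 0, -0.4], 0, 0.3],
  [[0, 0, -0.8], 0, 0.3],
  [[0, 0, -1], 0, 0.3],
  [[0, 0, -1], 0, 0.3],
  [[-0.3, -0.24, 0], 0, 0.3],
  [[-0.7, -0.6, 0], 0, 0.3],
  [[-0.7, -0.6, 0], 0, 0.3],
  [[-0.7, -0.6, 0], 0, 0.3],
  [[-0.7, -0.6, 0], 0, 0.3],
  [[-0.7, -0.6, 0], 0, 0.3],
])

```text
t: 9.7
ee_pos: [0.5108, 0.2965, 0.1474]
tcp_rot: [0.0, 0.999, -0.035, -0.001]
force: [0.6, -0.3, -0.3]
grip_width: 0.0391
gripper_force: 30.0
```

drive_tool([
  [[-0.7, -0.6, 0], 0, 0.3],
  [[-0.7, -0.6, 0], 0, 0.3],
  [[-0.7, -0.6, 0], 0, 0.3],
  [[-0.38, -0.4, 0], 1.6, 0.3],
  [[0, 0, 0], 0, 0.3],
  [[0, 0, 0], 0, 0.3],
])

```text
t: 10.3
ee_pos: [0.4196, 0.3902, 0.1477]
tcp_rot: [0.0, 0.999, -0.049, -0.0]
force: [0.4, -1.1, -1.1]
grip_width: 0.0392
gripper_force: 30.0
```

```bash
python3 - <<'E'
from h import *
np.set_printoptions(precision=4,suppress=True,linewidth=200)
s,p,R=pose();print(s["t"],p,R[:,0],s["grip_width"],s["gripper_force"])
w=P("wrist");np.save("w6.npy",np.c_[w[0],w[1],w[2]])
im=bot.camera("wrist")[:,:,::-1];cv2.imwrite("pics/w6.png",im)
print("expected TL rim etc",proj("wrist",[(.5769,.382,.034),(.5221,.3869,.034),(.4675,.3927,.034)],w))
E
```

```text
10.3 [0.4196 0.3902 0.1477] [ 0.9953 -0.0972 -0.0006] 0.03924971972558838 29.998638220131397
expected TL rim etc [[308.3501  22.0811]
 [309.4744 100.531 ]
 [309.3899 170.8728]]
```

View pics/w6.png

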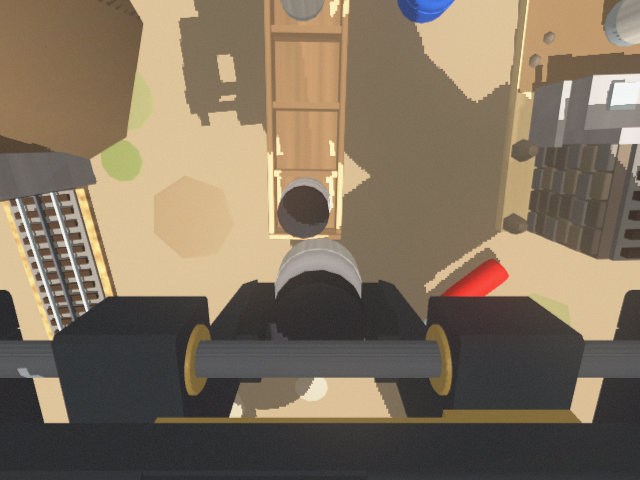

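Wrist view 6: the jar is held upright and the caddy lies straight ahead. The divider rims are at rows 30, 106 and 173, the side walls at columns 269 and 342, and the near end at row about 237.

```bash
python3 - <<'E'
from h import *
np.set_printoptions(precision=4,suppress=True,linewidth=200)
w=np.load("w6.npy");p=(w[:,:3],w[:,3:6],w[:,6])
g=cv2.cvtColor(cv2.imread("pics/w6.png"),cv2.COLOR_BGR2GRAY)
gm=g[:,295:320].mean(1).astype(int);print("rows 15-45",gm[15:45]);print("95-120",gm[95:120]);print("160-182",gm[160:182])
r=g[50:98].mean(0).astype(int);print("cols258-280",r[258:282],"330-352",r[330:352])
X=onz([(307,30),(305.5,106),(304.5,173),(268.5,75),(342,75)],.034,p);print(X)
print(np.linalg.norm(X[0]-X[1]),np.linalg.norm(X[1]-X[2]),np.linalg.norm(X[3]-X[4]))
s,tp,R=pose()
print("held jar: lid top plane",onz([(318,302),(318,275)],tp[2]-.0205+.078,p)-tp)
E
```

```text
rows 15-45 [137 136 133 133 138 147 161 165 165 165 163 161 161 161 161 161 160 150 117 113 115 115 115 119 120 119 128 160 164 163]
95-120 [161 160 160 160 159 159 159 161 161 160 161 161 159 145 117 123 141 159 160 160 159 160 160 160 159]
160-182 [158 158 158 158 158 158 158 158 154 136 136 157 160 161 160 160 159 157 155 159 162 162]
cols258-280 [114 114 114 114 114 114 114 132 151 158 160 158 151 128 114 112 115 140 157 159 159 159 158 158] 330-352 [165 164 163 160 157 156 154 152 139 120 126 146 156 159 159 154 135 118 114 114 114 114]
[[0.5717 0.3836 0.034 ]
 [0.5184 0.3905 0.034 ]
 [0.4662 0.397  0.034 ]
 [0.5437 0.4168 0.034 ]
 [0.5381 0.3597 0.034 ]]
0.053825053000374136 0.05260645798113954 0.05732738498642004
held jar: lid top plane [[ 0.0088 -0.0006  0.0575]
 [ 0.02   -0.0017  0.0575]]
```

drive_tool([
  [[0.6, -0.08, 0], 0, 0.3],
  [[0.6, -0.08, 0], 0, 0.3],
  [[0.58, -0.07, 0], 0, 0.3],
  [[0, 0, 0.8], 0, 0.3],
  [[0, 0, 0.8], 0, 0.3],
  [[0, 0, 0.5], 0, 0.3],
  [[0, 0, 0.28], 0, 0.3],
  [[0, 0, 0], 0, 0.3],
  [[0, 0, 0], 0, 0.3],
])

```text
t: 11.25
ee_pos: [0.4926, 0.3924, 0.054]
tcp_rot: [-0.0, 0.999, -0.05, 0.001]
force: [0.9, 0.3, -1.1]
grip_width: 0.0391
gripper_force: 30.0
```

```bash
python3 - <<'E'
from h import *
np.set_printoptions(precision=4,suppress=True,linewidth=220)
s,p,R=pose();print(s["t"],p,R[:,0],s["force"],s["gripper_force"])
w=P("wrist");np.save("w7.npy",np.c_[w[0],w[1],w[2]])
im=bot.camera("wrist")[:,:,::-1];cv2.imwrite("pics/w7.png",im)
e=np.array([.9953,-.0972]);m=np.array([.5195,.3897])
q=lambda a,b:[*(m+a*e+b*np.array([-e[1],e[0]])),.034]
print("div+54.5, +0, inner far wall",proj("wrist",[q(.0545,0),q(0,0),q(.107,0)],w),"L/R wall @+54,+27",proj("wrist",[q(.0545,.0295),q(.0545,-.0295),q(.027,.0295),q(.027,-.0295)],w))
g=cv2.cvtColor(im,cv2.COLOR_BGR2GRAY)
o=cv2.resize(g[90:330,210:430],(660,560));cv2.imwrite("pics/c7.png",cv2.createCLAHE(3).apply(o))
E
```

```text
11.25 [0.4926 0.3924 0.054 ] [ 0.9951 -0.0991  0.0012] [ 0.9371  0.2686 -1.1384] 29.998985901474953
div+54.5, +0, inner far wall [[317.7088 120.4507]
 [317.9568 217.5205]
 [317.4316  11.9105]] L/R wall @+54,+27 [[264.2238 120.6125]
 [371.2417 120.2887]
 [266.3253 171.3386]
 [369.3961 171.0705]]
```

View pics/c7.png

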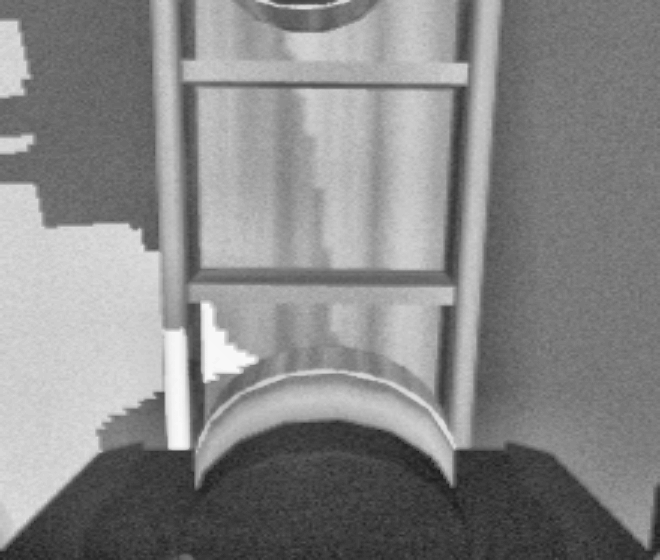

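The zoomed crop shows the cell dividers at rows 121 and 215 (predicted 120 and 217) and the side walls at columns 267 and 371, so the caddy model is good to 1 mm. The front edge of the jar's base is about 8 mm short of the divider. I'll shift 1 mm forward and lower gently.

drive_tool([
  [[0.025, 0, 0.2], 0, 0.3],
  [[0, 0, 0.2], 0, 0.3],
  [[0, 0, 0.15], 0, 0.3],
  [[0, 0, 0.15], 0, 0.3],
  [[0, 0, 0], 0, 0.3],
])

```text
t: 11.8
ee_pos: [0.4923, 0.3922, 0.0241]
tcp_rot: [0.0, 0.999, -0.049, -0.001]
force: [-0.7, -0.3, -2.0]
grip_width: 0.0389
gripper_force: 30.0
```

drive_tool([
  [[0.015, 0, 0.1], 0, 0.3],
  [[0, 0, 0.08], 0, 0.3],
  [[0, 0, 0.05], 0, 0.3],
  [[0, 0, 0], 0, 0.3],
  [[0, 0, 0], 0, 0.3],
])

```text
t: 12.3
ee_pos: [0.4934, 0.3924, 0.016]
tcp_rot: [-0.0, 0.999, -0.049, 0.0]
force: [-0.4, -0.7, -0.8]
grip_width: 0.0396
gripper_force: 30.0
```

drive_tool([
  [[0, 0, 0.05], 0, 0.3],
  [[0, 0, 0], 0, 0.3],
  [[0, 0, 0], 0, 0.8],
  [[0, 0, 0], 0, 0.8],
  [[0, 0, 0], 0, 0.8],
  [[0, 0, -0.3], 0, 0.9],
  [[0, 0, -0.7], 0, 1],
  [[0, 0, -1], 0, 1],
  [[0, 0, -1], 0, 1],
  [[0, 0, -0.6], 0, 1],
])

```text
t: 13.3
ee_pos: [0.494, 0.3927, 0.1625]
tcp_rot: [-0.001, 0.999, -0.049, 0.002]
force: [-0.4, -0.0, -0.3]
grip_width: 0.0883
gripper_force: 0.0
```

```bash
python3 - <<'E'
from h import *
np.set_printoptions(precision=4,suppress=True,linewidth=220)
s,p,R=pose();print(s["t"],p,R[:,0],s["force"])
w=P("wrist");np.save("w8.npy",np.c_[w[0],w[1],w[2]])
im=bot.camera("wrist")[:,:,::-1];cv2.imwrite("pics/w8.png",im)
print("pred lid",proj("wrist",[(.4926,.3923,.071),(.4926,.3923,.005)],w))
print([(np.round(d["point"]).tolist(),round(d["confidence"],2)) for d in bot.boxes_of("wrist","jar")][:5])
m=(im[180:345,230:410].max(2)<60).astype(np.uint8);n,l,S,C=cv2.connectedComponentsWithStats(m)
print([(S[i].tolist(),C[i]+[230,180]) for i in range(1,n) if S[i,4]>300])
# tin in the gully
print("tin pixels w2/w3 tri");a=np.load("w3.npy");
E
```

```text
13.3 [0.494  0.3927 0.1625] [ 0.9951 -0.0985  0.0043] [-0.3552 -0.048  -0.3026]
pred lid [[319.0749 234.4994]
 [319.1088 218.2547]]
[([321.0, 230.0], 0.8), ([437.0, 86.0], 0.78)]
[([75, 109, 35, 27, 393], array([324.8244, 304.7939]))]
tin pixels w2/w3 tri
```

The jar is found standing in its cell at (321,230). Next I'll move above the tin.

drive_tool([
  [[0.1, 0.3, 0], 0, 1],
  [[0.3, 0.8, 0], 0, 1],
  [[0.3, 0.9, 0], 0, 1],
  [[0.3, 0.9, 0], 0, 1],
  [[0.3, 0.9, 0], 0, 1],
  [[0.3, 0.9, 0], 0, 1],
  [[0.3, 0.9, 0], 0, 1],
  [[0.3, 0.8, 0], -1.6, 1],
  [[0, 0, 0], 0, 1],
  [[0, 0, 0], 0, 1],
])

```text
t: 14.4
ee_pos: [0.5551, 0.1281, 0.1567]
tcp_rot: [-0.0, 0.999, -0.036, -0.001]
force: [-0.2, -0.3, 0.3]
grip_width: 0.0881
gripper_force: 0.0
```

```bash
python3 - <<'E'
from h import *
np.set_printoptions(precision=4,suppress=True,linewidth=220)
s,p,R=pose();print(s["t"],p,R[:,0],s["force"])
w=P("wrist");np.save("w9.npy",np.c_[w[0],w[1],w[2]])
im=bot.camera("wrist")[:,:,::-1];cv2.imwrite("pics/w9.png",im)
print("pred tin top/base",proj("wrist",[(.559,.1273,.092),(.559,.1273,.012)],w))
print([(np.round(d["point"]).tolist(),round(d["confidence"],2)) for d in bot.boxes_of("wrist","tin")][:5])
g=cv2.cvtColor(im,cv2.COLOR_BGR2GRAY)
c=cv2.HoughCircles(cv2.medianBlur(g[170:335,250:390],5),cv2.HOUGH_GRADIENT,1,20,param1=60,param2=14,minRadius=16,maxRadius=40)
print(None if c is None else c[0][:4]+[250,170,0])
for r in range(210,300,8):print(r,g[r,270:370:4])
E
```

```text
14.4 [0.5551 0.1281 0.1567] [ 0.9973 -0.0728 -0.0027] [-0.2444 -0.2956  0.2779]
pred tin top/base [[318.7116 235.777 ]
 [318.5953 214.4005]]
[([317.0, 230.0], 0.86)]
[[318.5 235.5  22.8]
 [288.5 293.5  32.7]]
210 [ 87  89  87  87  89  86  87  89 135 144 119 118 125 121 117 149 131  90  89  92  86  84  94  91  95]
218 [ 89  87  88  88  86  87  86 151 130 153 161 157 162 157 159 156 129 141  89  89  92  91  90  93  92]
226 [ 84  87  87  90  86  86  89 146 155 157 157 159 162 157 157 157 156 145  90  86  87  91  90  92  91]
234 [ 87  85  85  89  86  86  86 159 154 157 157 160 161 157 159 155 154 152  93  90  90  90  90  92  88]
242 [ 85  88  85  86  86  88  85 156 153 156 156 162 160 157 160 160 154 154  89  90  90  91  87  88  84]
250 [ 85  86  87  87  86  86  89  85 155 159 157 159 158 159 161 161 158  85  87  88  88  90  87  91  92]
258 [ 86  84  83  88  88  86  89  88  86  90  87 124 148 112  87  90  89  89  87  90  87  88  91  90  90]
266 [103 103 103 104 105  99 103 101 100 100 100 101 102 100 104 101 101 100 100 160 104 124 155 157 150]
274 [103 100 101 102 104 104 100 101 104 105 101 103 103 104 104 100 103 102 101 153 104 107 155 154 151]
282 [124 130 126 125 124 125 127 123 121 123 122 123 122 123 121 124 121 122 123 136 118 127 155 155 153]
290 [142 143 145 145 143 142 125 121 121 122 139 143 143 144 144 143 124 122 122 135 120 129 154 157 151]
298 [135 142 143 143 142 143 128 122 120 120 140 144 145 143 146 142 122 123 121 111 117 123 156 157 153]
```

drive_tool([
  [[0.1, 0.01, 0.6], 0, 1],
  [[0, 0, 0.8], 0, 1],
  [[0, 0, 0.8], 0, 1],
  [[0, 0, 0.6], 0, 1],
  [[0, 0, 0.27], 0, 0.9],
  [[0, 0, 0], 0, 0.3],
  [[0, 0, 0], 0, 0.3],
  [[0, 0, 0], 0, 0.3],
  [[0, 0, 0], 0, 0.3],
  [[0, 0, 0], 0, 0.3],
])

```text
t: 15.5
ee_pos: [0.56, 0.1283, 0.0358]
tcp_rot: [-0.0, 0.999, -0.035, 0.001]
force: [0.5, 0.4, -1.1]
grip_width: 0.0423
gripper_force: 0.0
```

drive_tool([
  [[0, 0, 0], 0, 0.3],
  [[0, 0, 0], 0, 0.3],
  [[0, 0, 0], 0, 0.3],
])

```text
t: 15.8
ee_pos: [0.5599, 0.1281, 0.0355]
tcp_rot: [0.0, 0.999, -0.035, 0.0]
force: [-1.0, -1.1, 4.0]
grip_width: 0.0343
gripper_force: 30.0
```

Tin gripped at 34.3 mm with 30 N. Next: lift and carry it to the +27 cell.

drive_tool([
  [[0, 0, -0.4], 0, 0.3],
  [[0, 0, -0.9], 0, 0.3],
  [[0, 0, -1], 0, 0.3],
  [[0, 0, -1], 0, 0.3],
  [[-0.05, -0.3, 0], 0, 0.3],
  [[-0.1, -0.8, 0], 0, 0.3],
  [[-0.1, -0.9, 0], 0, 0.3],
  [[-0.1, -0.9, 0], 0, 0.3],
  [[-0.1, -0.9, 0], 0, 0.3],
  [[-0.1, -0.9, 0], 0, 0.3],
])

```text
t: 16.8
ee_pos: [0.5502, 0.319, 0.1659]
tcp_rot: [0.0, 0.999, -0.035, -0.001]
force: [-0.7, 0.6, -1.6]
grip_width: 0.0343
gripper_force: 30.0
```

drive_tool([
  [[-0.1, -0.9, 0], 0, 0.3],
  [[-0.12, -0.83, 0], 0, 0.3],
  [[0, 0, 0], 1.6, 0.3],
  [[0, 0, 0], 0, 0.3],
  [[0, 0, 0], 0, 0.3],
])

```text
t: 17.3
ee_pos: [0.5471, 0.3861, 0.1665]
tcp_rot: [0.0, 0.999, -0.05, -0.001]
force: [0.4, 0.7, -1.5]
grip_width: 0.0343
gripper_force: 30.0
```

drive_tool([
  [[0, -0.02, 0.6], 0, 0.3],
  [[0, 0, 0.8], 0, 0.3],
  [[0, 0, 0.7], 0, 0.3],
  [[0, 0, 0.4], 0, 0.3],
  [[0, 0, 0.3], 0, 0.3],
  [[0, 0, 0.25], 0, 0.3],
  [[0, 0, 0.2], 0, 0.3],
  [[0, 0, 0.1], 0, 0.3],
  [[0, 0, 0], 0, 0.3],
  [[0, 0, 0], 0, 0.3],
])

```text
t: 18.3
ee_pos: [0.5475, 0.3879, 0.0337]
tcp_rot: [-0.0, 0.999, -0.049, 0.0]
force: [-0.3, 1.1, -0.8]
grip_width: 0.0344
gripper_force: 30.0
```

drive_tool([
  [[0, 0, 0.06], 0, 0.3],
  [[0, 0, 0.06], 0, 0.3],
  [[0, 0, 0], 0, 0.3],
  [[0, 0, 0], 0, 0.3],
])

```text
t: 18.7
ee_pos: [0.5473, 0.3879, 0.0286]
tcp_rot: [-0.0, 0.999, -0.049, 0.0]
force: [-0.4, 0.6, 1.1]
grip_width: 0.0346
gripper_force: 30.0
```

Contact is light, so I'll release, rise and check both.

drive_tool([
  [[0, 0, 0], 0, 0.7],
  [[0, 0, 0], 0, 0.8],
  [[0, 0, 0], 0, 0.8],
  [[0, 0, 0], 0, 0.9],
  [[0, 0, -0.3], 0, 1],
  [[0, 0, -0.8], 0, 1],
  [[0, 0, -1], 0, 1],
  [[0, 0, -1], 0, 1],
  [[0, 0, -1], 0, 1],
  [[0, 0, -1], 0, 1],
])

```text
t: 19.7
ee_pos: [0.5469, 0.3876, 0.2353]
tcp_rot: [-0.0, 0.999, -0.049, 0.001]
force: [-0.6, 0.6, 0.5]
grip_width: 0.0883
gripper_force: 0.0
```

drive_tool([
  [[-0.6, 0, -0.8], 0, 1],
  [[-0.6, 0, -0.3], 0, 1],
  [[-0.6, 0, 0], 0, 1],
  [[-0.4, 0, 0], 0, 1],
  [[0, 0, 0], 0, 1],
])

```text
t: 20.2
ee_pos: [0.4581, 0.3968, 0.2782]
tcp_rot: [-0.001, 0.999, -0.049, 0.001]
force: [0.3, -0.1, -0.3]
grip_width: 0.0883
gripper_force: 0.0
```

```bash
python3 - <<'E'
from h import *
np.set_printoptions(precision=4,suppress=True,linewidth=220)
s,p,R=pose();print(s["t"],p,R[:,0],s["force"])
w=P("wrist");np.save("w10.npy",np.c_[w[0],w[1],w[2]])
im=bot.camera("wrist")[:,:,::-1];cv2.imwrite("pics/w10.png",im)
e=np.array([.9953,-.0972]);m=np.array([.5195,.3897])
for n,a,h in(("jar",-.027,.071),("tin",.027,.085)):
    q=m+a*e;print(n,"pred top/base",proj("wrist",[(*q,h),(*q,.005)],w).round(1).tolist(),[(np.round(d["point"]).tolist(),round(d["confidence"],2)) for d in bot.boxes_of("wrist",n)][:5])
g=cv2.cvtColor(im,cv2.COLOR_BGR2GRAY)
c=cv2.HoughCircles(cv2.medianBlur(g[0:270,250:400],5),cv2.HOUGH_GRADIENT,1,20,param1=60,param2=16,minRadius=14,maxRadius=32)
print(None if c is None else c[0][:6]+[250,0,0])
side=bot.camera("side")[:,:,::-1]
o=np.zeros((480,800,3),np.uint8);o[:,:400]=cv2.resize(im[0:300,200:450],(400,480));o[:,400:]=cv2.resize(side[340:430,210:345],(400,267)).repeat(1,0)[:267] if 0 else cv2.resize(side[330:435,215:335],(400,480))
cv2.imwrite("pics/m10.png",o)
E
```

```text
20.2 [0.4581 0.3968 0.2782] [ 0.9953 -0.0969  0.0015] [ 0.3425 -0.1386 -0.3047]
jar pred top/base [[319.3, 176.6], [319.2, 172.1]] [([319.0, 176.0], 0.69), ([403.0, 68.0], 0.61)]
tin pred top/base [[319.3, 124.4], [319.2, 128.1]] [([321.0, 176.0], 0.74), ([317.0, 127.0], 0.71)]
[[317.5 222.5  17.4]
 [318.5 124.5  16.3]
 [319.5 178.5  17.7]
 [316.5  63.5  17.7]
 [399.5  75.5  20.4]]
```

View pics/m10.png

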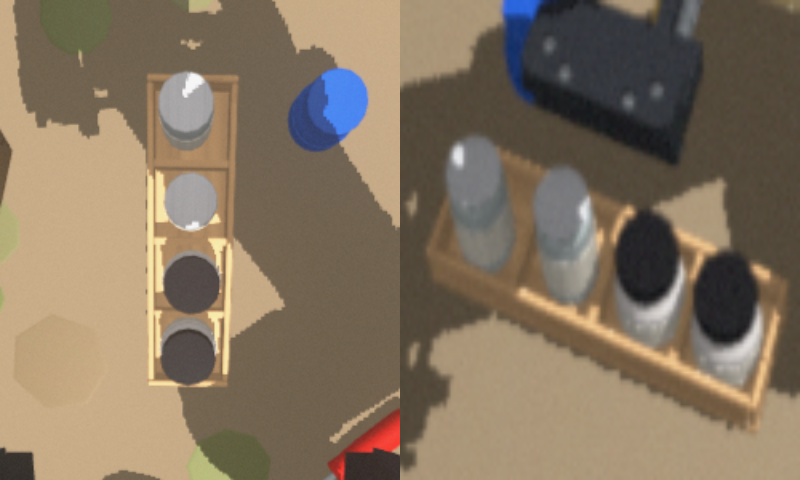

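The jar and tin stand upright in the two middle cells: lid at (319.5,178.5) and tin top at (318.5,124.5), both on prediction. Now the span: I'll move over it high up.

drive_tool([
  [[0.06, 0.4, 0], 0, 1],
  [[0.06, 1, 0], 0, 1],
  [[0.06, 1, 0], 0, 1],
  [[0.06, 1, 0], 0, 1],
  [[0.06, 1, 0], 0, 1],
  [[0.06, 1, 0], 0, 1],
  [[0.06, 1, 0], 0, 1],
  [[0.06, 1, 0], 0, 1],
  [[0.06, 1, 0], 0, 1],
  [[0.06, 1, 0], 0, 1],
])

```text
t: 21.4
ee_pos: [0.4467, 0.0177, 0.2764]
tcp_rot: [0.0, 0.999, -0.05, -0.0]
force: [0.9, 0.1, 0.0]
grip_width: 0.0878
gripper_force: 0.0
```

drive_tool([
  [[0.06, 1, 0], 0, 1],
  [[0.06, 1, 0], 0, 1],
  [[0.06, 1, 0], 0, 1],
  [[0.06, 1, 0], 0, 1],
  [[0.06, 1, 0.1], 0, 1],
  [[0.06, 1, 0.2], 0, 1],
  [[0.06, 1, 0.2], 0, 1],
  [[0.06, 0.65, 0.2], 2, 1],
  [[0, 0, 0], 0, 1],
  [[0, 0, 0], 0, 1],
])

```text
t: 22.4
ee_pos: [0.4353, -0.287, 0.248]
tcp_rot: [-0.0, 0.998, -0.067, -0.0]
force: [-0.2, 0.0, 0.2]
grip_width: 0.0881
gripper_force: 0.0
```

```bash
python3 - <<'E'
from h import *
np.set_printoptions(precision=4,suppress=True,linewidth=220)
s,p,R=pose();print(s["t"],p,R[:,0],s["joint_velocities"])
w=P("wrist");np.save("w11.npy",np.c_[w[0],w[1],w[2]])
im=bot.camera("wrist")[:,:,::-1];cv2.imwrite("pics/w11.png",im)
print([(np.round(d["point"]).tolist(),round(d["confidence"],2)) for d in bot.boxes_of("wrist","span")][:5])
c0=np.array([.474,-.2887]);a=np.radians(-7.3);e=np.array([np.cos(a),np.sin(a)]);f=np.array([-e[1],e[0]])
print("pred corners",proj("wrist",[(*(c0+x*e+y*f),.04) for x in(-.12,.12) for y in(.027,-.027)],w))
g=cv2.cvtColor(im,cv2.COLOR_BGR2GRAY)
for r in range(10,290,20):print(r,g[r,260:400:3])
E
```

```text
22.4 [ 0.4353 -0.287   0.248 ] [ 0.991  -0.1341 -0.0007] [ 0.028  -0.0272  0.0069  0.0035 -0.0004  0.0002]
[([315.0, 165.0], 0.75)]
pred corners [[293.5025 274.7117]
 [338.5918 274.4126]
 [287.1823  52.5052]
 [340.5369  52.0024]]
10 [ 91  93  90  93  92  93  92  91  91  92  94  92  91  89  91  95  92  94  89  92  93  95  90 161 161 161 149 149  94  93  94  95  93  92  95  94  93 161 161 159 161 162 163 160 163 162 163]
30 [ 93  88  90  91  91  92  92  93  88  91  91  90  91  96  94  93  92  91 110  91  96  94  97  92  92  93  94  93  93  93  94  94  91  90  93  97 138 161 161 159 161 163 162 161 162 162 161]
50 [ 93  96  93  99  96  98  93  92  91  91  92  93  92  91  91  94  92  91  94  92  93  91  94  91  92  91  93  93  92  93  94  93  96  93  96  94 149 162 161 160 161 161 164 162 161 163 163]
70 [ 97  94  96  96  98  97  96  99  97  93  93  69  60  68 132  68  90  93  93  80 100 100  99  72  70 107  66  64  94  93  93  95  95  96  94  94 159 160 163 163 161 159 162 163 159 163 159]
90 [ 94  99  96 149 162 164 160 159 159 160 162  76  82  80 201  82  81  84  81 110  83  84  81  8
[... 1140 characters left out ...]
0  89  95  90  87  88 117 125  83  87 164 159 162 163 163 164 162 162 161 162 162 159 162 161 162 165 163 161 163 162]
230 [162 163 163 166 166 166 166 169 160 161 159  86  91  87 168  90  89  92  72  93  92  89  94 211  93  92  92 167 165 163 159 161 163 162 162 162 161 162 161 164 162 161 160 163 163 163 163]
250 [ 88  91  91 161 168 165 167 174 162 164 162  87  91  91 158  94  93  93  87  96  92  95  95 230  96  96 132 169 169 169 168 170 165 161 164 161 164 165 162 161 164 164 162 163 164 163 162]
270 [ 75  76  77 156 161 160 161 164 164 164 161  87  93  92 149  93  95  93 101  99  95  96  99 235  95  97 163 171 170 163 165 162 163 164 163 162 162 161 162 162 162 164 162 164 163 163 161]
```

```bash
cat > spanfit.py <<'E'
from h import *
np.set_printoptions(precision=4,suppress=True,linewidth=220)
def fit(png,npy,rows,lo,hi,c0=300,c1=330):
    w=np.load(npy);p=(w[:,:3],w[:,3:6],w[:,6]);g=cv2.GaussianBlur(cv2.cvtColor(cv2.imread(png),cv2.COLOR_BGR2GRAY),(3,3),0).astype(float)
    L=[];Rr=[]
    for r in rows:
        a=np.diff(g[r]);l=lo+np.argmin(a[lo:c0]);q=c1+np.argmax(a[c1:hi])
        if a[l]<-15:L.append((l+.5,r))
        if a[q]>15:Rr.append((q+.5,r))
    out=[]
    for S in(L,Rr):
        X=onz(np.array(S),.04,p)[:,:2]
        f=cv2.fitLine(X.astype(np.float32),cv2.DIST_HUBER,0,.001,.001).ravel();f=f*np.sign(f[0]) if f[0]<0 else f
        v=f[:2]*np.sign(f[0]);out.append((v,np.abs(f[2:])*np.sign(X[0])));print(len(S),"yaw",np.degrees(np.arctan2(v[1],v[0])),"pt",out[-1][1])
    return g,p,out
E
python3 - <<'E'
from spanfit import *
g,p,out=fit("pics/w11.png","w11.npy",range(95,272,2),280,355,310,334)
for x in(.36,.47,.59):
    y=[q[1]+(x-q[0])*v[1]/v[0] for v,q in out];print(x,y,"mid",np.mean(y),"w",abs(y[0]-y[1]))
print("rail col 302 max rows 45-80",g[45:84,300:305].max(1).astype(int));print("rail rows 262-300",g[262:310,300:305].max(1).astype(int))
print("rail R rows 262-310",g[262:310,326:333].max(1).astype(int));print("rail R 45-84",g[45:84,330:342].max(1).astype(int))
print("col mean 306-325 rows 48-80",g[48:80,306:325].mean(1).astype(int),"262-300",g[262:310,306:325].mean(1).astype(int))
E
```

```text
89 yaw -8.429031 pt [ 0.4608 -0.2727]
89 yaw -8.529437 pt [ 0.4632 -0.3151]
0.36 [np.float64(-0.25780376351002987), np.float64(-0.2996541319339961)] mid -0.27872894772201295 w 0.04185036842396622
0.47 [np.float64(-0.2741041080450236), np.float64(-0.31615152541298336)] mid -0.29512781672900346 w 0.04204741736795975
0.59 [np.float64(-0.2918863020831986), np.float64(-0.3341486819355149)] mid -0.31301749200935675 w 0.04226237985231629
rail col 302 max rows 45-80 [131 137 134 120 101  93  93  97 109 122 126 124 123 123 122 121 121 121 122 121 121 121 121 121 121 120 120 118 118 121 137 162 177 189 185 166 147 129 121]
rail rows 262-300 [201 200 198 197 197 196 197 199 199 199 200 204 210 214 206 186 168 162 162 162 162 162 162 162 162 162 162 162 162 163 163 163 163 163 163 163 162 162 162 163 163 162 162 162 163 162 162 163]
rail R rows 262-310 [202 203 203 202 201 201 202 205 207 207 206 207 212 217 216 199 173 162 163 163 163 163 163 163 163 163 163 162 163 162 162 163 162 162 162 162 163 163 163 163 163 163 163 163 163 163 163 163]
rail R 45-84 [ 96  94  93  94  94  93  93  98 122 163 191 196 195 195 195 195 194 192 171 136 119 119 120 121 120 121 121 120 120 120 121 121 120 120 121 122 122 122 122]
col mean 306-325 rows 48-80 [133 110  95  91  92  92  94  94  94  92  88  84  83  80  75  67  58  53  55  61  68  79  87  83  71  64  67  75  82  82  77  80] 262-300 [ 95  91  88  92  90  76  74  86  94  96 102 123 147 157 158 160 161 162 162 161 162 162 162 162 162 162 161 161 161 162 162 161 161 161 162 162 162 161 162 162 161 161 162 161 162 162 162 162]
```

```bash
python3 - <<'E'
from spanfit import *
w=np.load("w11.npy");p=(w[:,:3],w[:,3:6],w[:,6]);g=cv2.cvtColor(cv2.imread("pics/w11.png"),cv2.COLOR_BGR2GRAY).astype(float)
L,Rr=[],[]
for r in range(95,245):
    a=g[r,282:302];i=np.argmax(a<125);L.append((282+i-1+(a[i-1]-125)/max(a[i-1]-a[i],1)+.5,r+.5))
    b=g[r,352:330:-1];i=np.argmax(b<125);Rr.append((352-i+1-(b[i-1]-125)/max(b[i-1]-b[i],1)+.5,r+.5))
rail=[]
for lo,hi in((296,308),(324,342)):
    rail.append([(lo+np.sum(np.arange(hi-lo)*np.clip(g[r,lo:hi]-130,0,None))/np.clip(g[r,lo:hi]-130,0,None).sum()+.5,r+.5) for r in range(95,272) if g[r,lo:hi].max()>150])
for n,S,z in(("L",L,.04),("R",Rr,.04),("railL",rail[0],.044),("railR",rail[1],.044)):
    S=np.array(S);X=onz(S,z,p)[:,:2];k=np.polyfit(X[:,0],X[:,1],1)
    for _ in range(4):
        d=X[:,1]-np.polyval(k,X[:,0]);
        ok=np.abs(d-np.median(d))<.0015;k=np.polyfit(X[ok,0],X[ok,1],1)
    print(n,ok.sum(),"yaw",np.degrees(np.arctan(k[0])),"y at .474",np.polyval(k,.474),"px@rows",S[::40,0].round(1))
E=onz([(303,53.5),(334,53.5),(302.5,277.8),(329.5,278)],.044,p);print(E,E.mean(0),np.linalg.norm(E[0]-E[2]),np.linalg.norm(E[1]-E[3]))
E
```

```text
L 150 yaw -8.861980407477429 y at .474 -0.26231780182585157 px@rows [292.3 291.2 290.8 290.4]
R 150 yaw -8.687906522664433 y at .474 -0.3172836168497508 px@rows [342.7 341.1 341.1 338.7]
railL 177 yaw -8.710436351494485 y at .474 -0.2740625207784971 px@rows [302.  301.9 301.8 301.5 301.8]
railR 176 yaw -6.70849912079409 y at .474 -0.30895738428844466 px@rows [334.  333.8 333.1 334.  334.8]
[[ 0.5925 -0.2929  0.044 ]
 [ 0.5883 -0.3237  0.044 ]
 [ 0.3546 -0.2572  0.044 ]
 [ 0.35   -0.2889  0.044 ]] [ 0.4713 -0.2907  0.044 ] 0.240555819608167 0.24075266594557335
```

The span fit gives centre (0.4713,-0.2895) and yaw -8.75°. Measured length is 240.6 and width 54.3 mm, against 240 and 54 stated. I'll align and descend.

drive_tool([
  [[0, 0, 0.2], 1.05, 1],
  [[0.3, -0.02, 0.5], 0, 1],
  [[0.3, -0.03, 0.8], 0, 1],
  [[0.3, -0.02, 0.9], 0, 1],
  [[0, 0, 0.9], 0, 1],
  [[0, 0, 0.9], 0, 1],
  [[0, 0, 0.8], 0, 1],
  [[0, 0, 0.5], 0, 1],
  [[0, 0, 0.2], 0, 1],
  [[0, 0, 0], 0, 1],
])

```text
t: 23.5
ee_pos: [0.4713, -0.2885, 0.0198]
tcp_rot: [-0.0, 0.997, -0.076, -0.001]
force: [0.1, -0.2, 0.9]
grip_width: 0.0886
gripper_force: 0.0
```

drive_tool([
  [[0, 0.02, 0.3], 0, 1],
  [[0, 0, 0.3], 0, 1],
  [[0, 0, 0.2], 0, 1],
  [[0, 0, 0], 0, 1],
  [[0, 0, 0], 0, 1],
])

```text
t: 24.0
ee_pos: [0.4714, -0.29, -0.0117]
tcp_rot: [-0.0, 0.997, -0.076, -0.0]
force: [-0.1, 0.2, -0.0]
grip_width: 0.0884
gripper_force: 0.0
```

drive_tool([
  [[0, 0, 0], 0, 0.4],
  [[0, 0, 0], 0, 0.4],
  [[0, 0, 0], 0, 0.4],
  [[0, 0, 0], 0, 0.4],
  [[0, 0, 0], 0, 0.4],
  [[0, 0, 0], 0, 0.4],
  [[0, 0, 0], 0, 0.4],
  [[0, 0, 0], 0, 0.4],
])

```text
t: 24.8
ee_pos: [0.4714, -0.2901, -0.0115]
tcp_rot: [0.0, 0.997, -0.076, 0.0]
force: [0.2, -0.4, 2.5]
grip_width: 0.0534
gripper_force: 30.0
```

drive_tool([
  [[0, 0, -0.1], 0, 0.4],
  [[0, 0, -0.3], 0, 0.4],
  [[0, 0, -0.5], 0, 0.4],
  [[0, 0, -0.7], 0, 0.4],
  [[0, 0, -0.8], 0, 0.4],
  [[0, 0, -0.8], 0, 0.4],
  [[0, 0, -0.7], 0, 0.4],
  [[0, 0, -0.5], 0, 0.4],
  [[0, 0, -0.3], 0, 0.4],
  [[0, 0, 0], 0, 0.4],
])

```text
t: 25.8
ee_pos: [0.4716, -0.2902, 0.1785]
tcp_rot: [0.001, 0.997, -0.076, 0.001]
force: [0.8, 0.7, -4.4]
grip_width: 0.0534
gripper_force: 30.0
```

```bash
python3 - <<'E'
from h import *
np.set_printoptions(precision=4,suppress=True,linewidth=220)
s,p,R=pose();print(s["t"],p,R[:,0],R[:,2],s["force"],s["ft_torque"],s["grip_width"])
w=P("wrist");np.save("w12.npy",np.c_[w[0],w[1],w[2]])
im=bot.camera("wrist")[:,:,::-1];cv2.imwrite("pics/w12.png",im)
c=lambda x,y,z:p+R@np.array([x,y,-(z+.0115)])
print("pred far rail ends/deck corners",proj("wrist",[c(.12,-.0155,.044),c(.12,.0155,.044),c(.12,-.027,.04),c(.12,.027,.04),c(.06,-.0155,.044),c(.06,.0155,.044)],w))
g=cv2.cvtColor(im,cv2.COLOR_BGR2GRAY)
for r in list(range(0,60,5))+[100,150]:print(r,g[r,250:390:3])
E
```

```text
25.8 [ 0.4716 -0.2902  0.1785] [ 0.9885 -0.1512  0.0028] [ 0.0025 -0.0023 -1.    ] [ 0.7911  0.6982 -4.4204] [-0.0148 -0.0295 -0.0037] 0.053387472039417266
pred far rail ends/deck corners [[267.9108 -25.7461]
 [367.2162 -25.9171]
 [234.0813 -19.8544]
 [401.136  -20.1374]
 [274.48   169.9423]
 [360.9639 169.8757]]
0 [ 67  65  72  70 116 173 173  85  70  71  72  73  70  73  68  72  71  73  71  72  74  73  89  89  76  73  75  74  75  71  72  72  71  74  73  75  72  75  94 172 170 101  74  75  74  76  75]
5 [ 71  69  72  71  90 175 172  87  73  70  71  73  71  68  71  74  71  72  71  73  71  70  90  89  74  74  73  75  72  70  73  74  72  73  74  74  74  75 101 174 172  96  73  77  74  75  77]
10 [ 69  64  71  72  72 172 172  91  72  71  71  72  71  69  72  71  70  71  73  74  73  71  92  89  75  74  73  73  75  74  75  75  71  74  70  72  76  72 105 171 171  88  74  77  72  73  73]
15 [ 71  52  50  48  47 174 170  92  46  49  43  48  44  52  44  47  45  48  51  46  46  49  90  88  53  53  52  48  49  47  52  49  49  50  51  54  54  51 115 175 173  63  59  56  61  79  77]
20 [ 69  94  81
[... 1216 characters left out ...]
74  71  71  72  76  87  90  73  72  73  75  75  74  72  72  74  76  73  76  75  74 145 172 170  77  76  77  68  76  79]
55 [ 69  63  50  51  48 160 170 145  48  51  51  48  50  53  48  44  48  51  50  50  52  50  89  90  51  51  49  46  52  49  52  51  54  52  52  55  56  56 153 169 165  55  61  59  73  78  77]
100 [ 70  66  67  79  76  79 169 169  96  80  79  79  76  79 111 119 117 117 117 120 122 123  88  86 124 127 125 126 126 125 123 123  80  77  80  82  83  95 168 169  87  82  83  86  75  78  75]
150 [ 71  75  70 142  74  72 135 169 149  75  74  74  70  70  74  99 143 121 118  78  81  78  88  87 116 120 119 121 124 124 128  83  71  67  72  70  74 151 169 129  73  72  92  74  74  75  78]
```

```bash
cat > rail.py <<'E'
from h import *
def rails(im,w,R,rows=range(2,225),l=(255,285),r=(352,385)):
    g=cv2.cvtColor(im,cv2.COLOR_BGR2GRAY).astype(float);n=[];ln=[]
    for lo,hi in(l,r):
        pts=[]
        for y in rows:
            a=np.clip(g[y,lo:hi]-120,0,None)
            if a.sum()>80:pts.append((lo+(np.arange(hi-lo)*a).sum()/a.sum(),y))
        pts=np.array(pts);k=np.polyfit(pts[:,1],pts[:,0],1)
        for _ in range(5):
            d=np.abs(np.polyval(k,pts[:,1])-pts[:,0]);k=np.polyfit(pts[d<1.2,1],pts[d<1.2,0],1)
        ln.append((k,(d<1.2).sum(),len(pts)));n.append(w[0].T@np.array([1,-k[0],-k[1]]))
    d=w[1].T@np.cross(*n);d/=np.linalg.norm(d);d*=np.sign(d[0]);return d,ln
E
python3 - <<'E'
from rail import *
np.set_printoptions(precision=4,suppress=True,linewidth=220)
a=np.load("w12.npy");w=(a[:,:3],a[:,3:6],a[:,6]);s,p,R=pose()
d,ln=rails(cv2.imread("pics/w12.png"),w,R);print(ln,"dir world",d,"yaw",np.degrees(np.arctan2(d[1],d[0])),"pitch rad",d[2]);print("tool",R.T@d)
a=np.load("w11.npy");w=(a[:,:3],a[:,3:6],a[:,6])
d,ln=rails(cv2.imread("pics/w11.png"),w,None,range(95,270),(296,308),(324,340));print("on bench:",d,"yaw",np.degrees(np.arctan2(d[1],d[0])))
E
```

```text
[(array([  0.0351, 265.8598]), np.int64(180), 223), (array([ -0.0336, 368.9406]), np.int64(160), 223)] dir world [ 0.9885 -0.1515  0.0008] yaw -8.71269036745958 pitch rad 0.0007760034082712899
tool [1.     0.0003 0.    ]
on bench: [ 0.9745 -0.1409 -0.1746] yaw -8.229712710022222
```

The held span is level (pitch 0.001 rad) and in line with the tool. I'll carry it over the diesel at 190 mm underside height.

drive_tool([
  [[0.05, -0.3, 0], 0, 0.4],
  [[0.1, -0.6, 0], 0, 0.4],
  [[0.14, -0.9, 0], 0, 0.4],
  [[0.14, -0.9, 0], 0, 0.4],
  [[0.14, -0.9, 0], 0, 0.4],
  [[0.14, -0.9, 0], 0, 0.4],
  [[0.14, -0.9, 0], 0, 0.4],
  [[0.14, -0.9, 0], 0, 0.4],
  [[0.14, -0.9, 0], 0, 0.4],
  [[0.14, -0.9, 0], 0, 0.4],
])

```text
t: 26.85
ee_pos: [0.5701, 0.0251, 0.1753]
tcp_rot: [-0.0, 0.997, -0.076, -0.001]
force: [0.4, -0.5, -3.1]
grip_width: 0.0537
gripper_force: 30.0
```

drive_tool([
  [[0.14, -0.9, 0], 0, 0.4],
  [[0.14, -0.9, 0], 0, 0.4],
  [[0.1, -0.6, 0], 0, 0.4],
  [[0.06, -0.4, 0], 0, 0.4],
  [[0.02, -0.2, 0], 0, 0.4],
  [[0, 0, 0], -2.4, 0.4],
  [[0, 0, 0], -2.3, 0.4],
  [[0, 0, 0], 0, 0.4],
  [[0, 0, 0], 0, 0.4],
])

```text
t: 27.75
ee_pos: [0.6067, 0.1379, 0.1762]
tcp_rot: [0.0, 0.999, -0.036, -0.0]
force: [0.6, 0.2, -3.7]
grip_width: 0.0531
gripper_force: 30.0
```

```bash
python3 - <<'E'
from rail import *
np.set_printoptions(precision=4,suppress=True,linewidth=220)
s,p,R=pose();print(s["t"],p,np.degrees(np.arctan2(R[1,0],R[0,0])),R[:,2],s["force"],s["grip_width"])
w=P("wrist");np.save("w13.npy",np.c_[w[0],w[1],w[2]]);im=bot.camera("wrist")[:,:,::-1];cv2.imwrite("pics/w13.png",im)
d,ln=rails(im,w,R);print(ln,"yaw",np.degrees(np.arctan2(d[1],d[0])),"pitch",d[2])
print("tool delta to target",R.T@(np.array([.6074,.1396,.0645])-p)/.04)
e=np.radians(-4);B=lambda x,y,z:(.6074+x*np.cos(e)-y*np.sin(e),.1396+x*np.sin(e)+y*np.cos(e),z)
print("pred backwall inner top edge +131,z.1 / bank edges",proj("wrist",[B(.131,.039,.1),B(.131,-.039,.1),B(.17,.043,.11),B(.17,-.043,.11),B(0,.065,.012),B(0,-.065,.012)],w))
g=cv2.cvtColor(im,cv2.COLOR_BGR2GRAY)
for n in("top","side"):
    q=bot.camera(n)[:,:,::-1];cv2.imwrite(f"pics/{n}13.png",q)
E
```

```text
27.75 [0.6067 0.1379 0.1762] -4.108311094251458 [-0.0005 -0.0001 -1.    ] [ 0.5595  0.2412 -3.6893] 0.05311946566927263
[(array([  0.0357, 265.8245]), np.int64(223), 223), (array([ -0.033 , 368.9077]), np.int64(161), 223)] yaw -4.0891319531267944 pitch -0.002345073967998619
tool delta to target [ 0.015  -0.0429  2.7925]
pred backwall inner top edge +131,z.1 / bank edges [[256.5343  47.0844]
 [373.3185  46.6742]
 [243.9869 -28.4402]
 [384.952  -28.9983]
 [252.1803 214.4945]
 [380.5374 214.1703]]
```

```bash
python3 - <<'E'
from rail import *
np.set_printoptions(precision=4,suppress=True,linewidth=220)
e=np.radians(-4);B=lambda x,y,z=.066:(.6074+x*np.cos(e)-y*np.sin(e),.1396+x*np.sin(e)+y*np.cos(e),z)
for i in(3,5,9):
    a=np.load(f"w{i}.npy");w=(a[:,:3],a[:,3:6],a[:,6]);g=cv2.cvtColor(cv2.imread(f"pics/w{i}.png"),cv2.COLOR_BGR2GRAY)
    for x,y in((.109,.017),(.109,-.017),(-.109,.017),(-.109,-.017)):
        u,v=proj("",[B(x,y)],w)[0];pts=proj("",[B(x+.009,y+.009),B(x-.009,y-.009)],w);hw=abs(pts[0]-pts[1])/2
        if not(-2<v<300):continue
        m=int(hw.max()*1.6)+2;x0,y0=max(int(u)-m,0),max(int(v)-m,0);c=g[y0:y0+2*m+1,x0:x0+2*m+1]
        t,b=cv2.threshold(cv2.medianBlur(c,3),0,255,16);n,l,S,C=cv2.connectedComponentsWithStats(b)
        print(i,(x,y),"pred",np.round([u,v],1),"half",hw.round(1),[((C[k]+[x0,y0]).round(1).tolist(),S[k].tolist()) for k in range(1,n) if S[k,4]>hw[0]*hw[1]*1.5])
E
```

```text
3 (0.109, 0.017) pred [315.7 148.7] half [10.9 11.2] [([315.2, 148.4], [8, 8, 23, 24, 536])]
3 (0.109, -0.017) pred [356.7 148.6] half [10.5 11.2] [([359.5, 150.5], [8, 8, 31, 31, 642])]
5 (0.109, 0.017) pred [322.7 155.4] half [20.  20.6] [([321.9, 153.8], [0, 0, 69, 67, 4597])]
5 (0.109, -0.017) pred [398.4 155.3] half [18.9 20.6] [([398.2, 153.6], [0, 0, 69, 67, 4522])]
9 (0.109, 0.017) pred [270.3   5.4] half [13.7 15. ] [([270.0, 16.0], [0, 0, 51, 33, 1683])]
9 (0.109, -0.017) pred [319.9   5.2] half [13.2 15. ] [([319.3, 9.9], [13, 0, 28, 21, 578])]
9 (-0.109, 0.017) pred [280.7 297.8] half [10.9  9.6] [([280.0, 298.0], [0, 2, 39, 37, 1442])]
9 (-0.109, -0.017) pred [320.5 297.7] half [10.6  9.6] [([320.2, 297.5], [8, 9, 22, 20, 423])]
```

The plates reproject within 0.5 px in three other views, so the target is confirmed. I'll lower slowly.

drive_tool([
  [[0.015, -0.04, 0.3], 0, 0.4],
  [[0, 0, 0.4], 0, 0.4],
  [[0, 0, 0.4], 0, 0.4],
  [[0, 0, 0.4], 0, 0.4],
  [[0, 0, 0.3], 0, 0.4],
  [[0, 0, 0.2], 0, 0.4],
  [[0, 0, 0], 0, 0.4],
  [[0, 0, 0], 0, 0.4],
])

```text
t: 28.7
ee_pos: [0.6079, 0.14, 0.0967]
tcp_rot: [-0.0, 0.999, -0.035, 0.0]
force: [-0.8, -0.1, -4.9]
grip_width: 0.0533
gripper_force: 30.0
```

```bash
python3 - <<'E'
from rail import *
np.set_printoptions(precision=4,suppress=True,linewidth=220)
s,p,R=pose();print(s["t"],p,np.degrees(np.arctan2(R[1,0],R[0,0])),s["force"],"tool delta",R.T@(np.array([.6074,.1396,.0645])-p)/.04)
w=P("wrist");im=bot.camera("wrist")[:,:,::-1];cv2.imwrite("pics/w14.png",im)
d,ln=rails(im,w,R);print(ln,"yaw",np.degrees(np.arctan2(d[1],d[0])),"pitch",d[2])
E
```

```text
28.7 [0.6079 0.14   0.0967] -4.006777354006095 [-0.7939 -0.1156 -4.895 ] tool delta [-0.0127  0.0113  0.8056]
[(array([  0.0356, 265.8842]), np.int64(223), 223), (array([ -0.0333, 368.8454]), np.int64(212), 223)] yaw -3.994121491866995 pitch 0.00012842368799911397
```

drive_tool([
  [[-0.01, 0.01, 0.2], 0, 0.4],
  [[0, 0, 0.2], 0, 0.4],
  [[0, 0, 0.2], 0, 0.4],
  [[0, 0, 0.1], 0, 0.4],
  [[0, 0, 0.05], 0, 0.4],
  [[0, 0, 0], 0, 0.4],
  [[0, 0, 0], 0, 0.4],
  [[0, 0, 0], 0, 0.4],
  [[0, 0, 0], 0, 0.4],
])

```text
t: 29.65
ee_pos: [0.6073, 0.1397, 0.0666]
tcp_rot: [-0.0, 0.999, -0.035, 0.0]
force: [-0.6, 0.3, -3.2]
grip_width: 0.0534
gripper_force: 30.0
```

```bash
python3 - <<'E'
from rail import *
np.set_printoptions(precision=4,suppress=True,linewidth=220)
s,p,R=pose();print(s["t"],p,s["force"],s["joint_velocities"],"tool delta",R.T@(np.array([.6074,.1396,.0645])-p)/.04)
w=P("wrist");im=bot.camera("wrist")[:,:,::-1];cv2.imwrite("pics/w15.png",im)
d,ln=rails(im,w,R);print(ln,"yaw",np.degrees(np.arctan2(d[1],d[0])),"pitch",d[2])
# independent check: span ends + deck edges in the top view
q=bot.camera("top")[:,:,::-1];cv2.imwrite("pics/top15.png",q)
c=lambda x,y,z:p+R@np.array([x,y,-(z+.0115)])
print("top pred ends",proj("top",[c(.12,0,.044),c(-.12,0,.044)]),[(np.round(k["point"]).tolist(),round(k["confidence"],2)) for k in bot.boxes_of("top","span")][:3])
for n in("jar","tin"):print(n,[(np.round(k["point"]).tolist(),round(k["confidence"],2)) for k in bot.boxes_of("top",n)][:5])
E
```

```text
29.65 [0.6073 0.1397 0.0666] [-0.6449  0.3262 -3.2455] [ 0.0009  0.0007  0.0013  0.0006 -0.0006  0.0013] tool delta [0.0026 0.0014 0.0523]
[(array([  0.0356, 265.8954]), np.int64(223), 223), (array([ -0.035, 369.008]), np.int64(223), 223)] yaw -4.043586452392628 pitch 0.007138771863131859
top pred ends [[272.8959 131.1126]
 [266.7364 252.7816]] [([267.0, 138.0], 0.6)]
jar [([153.0, 259.0], 0.96), ([202.0, 200.0], 0.91), ([337.0, 132.0], 0.65), ([338.0, 163.0], 0.61)]
tin [([158.0, 228.0], 0.93), ([152.0, 257.0], 0.67)]
```

```bash
python3 -c "
from workcell import bot
print(bot.hand_in())"
```

```text
the job is handed in; nothing more can be done
None
```

The job is handed in at about 30 s: the jar and tin stand in the caddy's two middle cells, and by my measurements the span is held level about 12 mm above the plates, centred and in line with the track, though I saw no verdict from the judge.

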